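# Shim a watch up to the timing pickup and hold it

### The arm

A 6-joint arm with a two-finger parallel gripper is mounted at the origin on the work surface. World frame = base frame: x ahead of the robot, y to its left, z up, the work surface at z = 0. Lengths are in m, angles in rad, forces in N, time in s.
With the tool pointing down it reaches from about 0.4 to 0.925 m from the base axis. Payload 3.4 kg.
Tool frame: the origin (TCP) lies on the centre line of the jaws, within the pads' length; the fingertips stand tip_reach ahead of it and the grasp point (between the pads) lies 5 mm behind it (tip_reach is the distance from the TCP to the fingertips, in m); z points along the fingers, x is the direction in which the jaws open and shut, and the axes are right-handed (so a half turn about z gives the same grasp; the last joint's range is limited). The gripper opens to 85 mm and grips with 20 to 120 N. Pads are 22 mm wide; open, the fingers measure 114 mm over their backs; the gripper's body (76 mm by 85 mm) begins 54 mm behind the grasp point. The pads swing forward as they close: fully open they stand 13 mm farther back than shut.
Start: joints at [-1.339, 0.307, 1.506, -0, 1.328, -0.073], TCP at [0.173, -0.548, 0.245] pointing down, gripper open.
Joint ranges: [-3.12, 3.12], [-1.05, 2.28], [0.14, 2.33], [-1.42, 4.57], [0.1, 2.73], [-2.68, 2.68]. Speed limits (rad/s): [2.57, 2.57, 3.14, 3.14, 3.14, 3.14].

### API

Orientations are given as a unit quaternion [w, x, y, z].
In Python, from cell import * gives the robot as it stands.
- The arm moves only by the tool send_rows, never from a script. Its argument "series" is a list of rows, each a list of 7 numbers: the shift along the tool's x, y, z in cm, then the turn, a rotation vector about the tool's x, y, z in rad, then the finger opening in cm, from 0 to 8.54. A call has 1 to 5 rows; each row is the pose to reach, as a shift and turn from the pose commanded when the call began, along the tool's axes at that moment; what a row does not reach only later rows make up. A row lasts 1/10 s, in which the tool goes at most 50 mm and 8.59 degrees, less where a joint would pass 70% of its speed; a pose out of reach is approached as far as the arm can. A call with a gripper value outside its range is refused whole. The fingers move at their own pace and stop on an object; "grip_force" is the grip in N (left out, the last holds). Time passes only in rows, so rows that repeat a pose let the fingers close. It gives the time, the measured TCP pose, the force and the opening at its end, in the units of the state.
- read_state(): the state, without advancing time (a new reading comes with each control period).
- snapshot(name): name is "side" or "top" or "wrist"; returns a dict with "frame" (384x512x3 uint8, red, green, blue), "fx", "fy", "cx", "cy" (pixels), "view" (4x4, takes a point from world to camera coordinates). Camera axes: x right, y up, looking along -z (the intrinsics and any distortion apply to the point x, -y, -z); pixel columns grow to the right and rows downward; lengths in m; the calibration is good to about 2 mm. A picture is of the moment at which its call begins. There is no depth.
- job_done(): hands the job in, once; it reports no verdict.
The state is a dict: "clock": time; "qpos": joint angles; "qd": joint speeds; "effort": joint torques, N m; "tool_pos": TCP position; "ee_rot": TCP orientation; "ft_force": force on the tool from outside, world axes, zero at the start; "torque": the same for the moment, N m; "finger_gap": finger opening in m.
Only numpy, scipy, OpenCV 4.12 (cv2) and the standard library are available. Lean on these libraries where they do the work, as an engineer would, in place of code of your own. Each camera call takes 0.05 s, during which the arm holds its last target.

### The job

Turn the tester's black dial so that its yellow pointer line meets the green mark, then stand orange spacers one behind another between the red-handled clamp's ram and the white watch cradle, thin way along the gap and broad faces square to it, as many as it takes for the ram to reach. Push the ram by its red handle towards the watch until you feel it press through the spacers and the cradle give by about half its 10 mm travel, gently (well under 40 N), and finish while holding it there with the hand still on the handle: the clamp springs back if let go. Leave the battery, the steel case back and the desk clock alone.

Things in the scene. Friction and masses are not known exactly. Their poses are not given: they have to be found in the camera images.
- holder: dark steel base plate of the watch holder, 80 x 270 mm, 12 mm thick, fixed on the 3 mm teal bench mat. Origin on its underside below the place of the cradle's nose; z up; its y axis is the line of the clamp, +y from the ram to the cradle and the black pickup jaw. The spacers stand on the flat top of this plate, 12 mm above the origin, in the gap on its -y side. Nothing stands beside the gap
- cradle_nose (a point): on the white plastic cradle with a copper-coloured watch in it, body 50 mm wide, with a nose 22 mm wide, 18 mm long and 28 mm tall that faces the gap (-y). Watch top 36 mm above the plate. This point is the centre of the flat end of the nose, where the gap begins, 15 mm above the plate; moves with the cradle
- cradle (a joint): how far the cradle is pushed in towards the pickup, m: 0 at rest, stop at 0.010; a spring of 800 N/m pushes it back
- ram (a joint): how far the ram is advanced towards the cradle, m: 0 fully back, stop at 0.036; a return spring pulls it back with 2 N at 0, 3.8 N at the stop. The open gap fully back is 39 to 57 mm, so the ram never reaches the cradle alone; one or two spacers of 14 mm are needed. To press the cradle in by 5 mm, spacers x 14 mm + 36 mm must be at least the open gap + 5 mm
- ram_face (a point): on the sliding aluminium ram, a bar 22 mm wide and 22 mm tall, 84 mm long, in the blue clamp guide (guide 26 mm tall, 54 mm wide, at a distance from the cradle that changes). Axes as the holder's; it slides along +y towards the cradle. This point is the centre of its flat front end, 15 mm above the plate, where the gap ends; moves with the ram
- ram_grip (a point): grip point of the red upright handle on the ram: a block 24 mm wide (across the slide), 18 mm along it, its top 16 mm above this point and its foot 24 mm below; 50 mm behind the ram's face; the blue guide's top lies 22 mm below this point
- spacer0_c (a point): orange block spacer, 30 mm wide (its x) x 14 mm thick (its y) x 42 mm tall (its z), about 25 g, standing on the teal mat; this point is its centre, 21 mm above its foot
- spacer1_c (a point): orange block spacer, 30 mm wide (its x) x 14 mm thick (its y) x 42 mm tall (its z), about 25 g, standing on the teal mat; this point is its centre, 21 mm above its foot
- spacer2_c (a point): orange block spacer, 30 mm wide (its x) x 14 mm thick (its y) x 42 mm tall (its z), about 25 g, standing on the teal mat; this point is its centre, 21 mm above its foot (one spacer at least is spare)
- dial_grip (a point): grip point on the axis (vertical) of the black dial on top of the white tester (a fixed box with a blue screen, 170 x 170 x 55 mm): a bar 46 mm long (its x), 14 mm wide (its y), its top 12 mm above this point and its foot disc (50 mm across) 13 mm below; its x axis points to the pointer end
- dial_pointer (a point): outer end of the yellow pointer line on the dial's bar, 23 mm from the axis; must point at the green mark, within 3 mm sideways
- dial (a joint): angle of the dial, rad, growing anticlockwise seen from above; stays where it is left (friction 0.03 N m)
- mark: green mark on the tester's scale around the dial; origin on the dial's axis, its x axis points from there to the mark, which lies 28 to 40 mm out; the dial starts 0.5 to 1.4 rad clockwise of it
- battery: small black and copper block battery, 26 x 17 x 44 mm, standing on its own, to be left alone; origin under its centre
- caseback: steel watch case back, a disc 36 mm across, 6 mm thick, to be left alone; origin under its centre
- clock: white desk clock, 35 x 130 x 75 mm, to be left alone; origin under its centre
Mind the look-alikes: they are no part of the job. Leave any blue, pink or purple look-alike of the part that bears spacer0_c alone.

How it is judged:
By the outcome, as a careful person would: the job done as asked, in the order asked, and still so for the second after the job is handed in, while the arm keeps its last pose, push and grip.
It also fails if it takes over 67 s, if anything falls off the work surface, if the arm or the gripper's body presses on something with over 40 N, if the wrist force passes 120 N, or if a joint passes its speed limit or range.

## Working session

There is one attempt and no reset: what is moved stays moved. The work goes in short steps, Python scripts to look and compute and a tool call to move; the robot and the scene stay as the last step left them, time stands still between calls to the robot, and variables do not carry over. Pictures are saved under pics/ and viewed, and the job is handed in when it is done.

Besides the shell and the picture viewer there is one more tool, called after "Emit:" by a JSON object that holds its "api" and its "payload". send_rows: Moves the arm, as the interface text tells. Its arguments: {"type":"object","properties":{"series":{"type":"array","items":{"type":"array","items":{"type":"number"}}},"grip_force":{"type":"number"}},"required":["series"]}

```bash
ls; mkdir -p pics
python3 - <<'E'
from cell import *
import cv2
s=read_state(); print(s)
for n in ["side","top","wrist"]:
    d=snapshot(n); cv2.imwrite(f"pics/{n}0.png",cv2.cvtColor(d["frame"],cv2.COLOR_RGB2BGR))
    print(n,{k:d[k] for k in d if k not in("frame",)})
E
```

```text
pics
{'clock': 0.0, 'qpos': array([-1.33852811e+00,  3.07603756e-01,  1.50765500e+00,  3.19047119e-06,
        1.32840198e+00, -7.34910224e-02]), 'qd': array([-3.52597051e-05, -8.25805914e-04,  4.12452972e-04, -4.51880209e-04,
        5.74303259e-04, -6.95214440e-04]), 'effort': array([ 1.37840834e-03, -4.57544768e+01, -2.51913267e+01, -1.35581117e-04,
        1.30918369e-02, -1.02443221e-05]), 'tool_pos': array([ 0.17291557, -0.54769376,  0.24437033]), 'ee_rot': array([-6.72067009e-04,  8.06540503e-01, -5.91177932e-01, -7.85856911e-04]), 'ft_force': array([ 0.00827238,  0.35243981, -0.55048418]), 'torque': array([-0.01852459, -0.02680769, -0.00651254]), 'finger_gap': 0.08572503924653997}
side {'fx': 414.7512550777567, 'fy': 414.7512550777567, 'cx': 259.38596426936334, 'cy': 192.49107126645495, 'view': array([[ 0.94540664, -0.32586119, -0.00455721, -0.53984664],
       [ 0.25747959,  0.73829585,  0.62339674, -0.21359085],
       [-0.19977623, -0.59053681,  0.78189241, -1.08407533],
       [ 0.        ,  0.        ,  0.        ,  1.        ]])}
top {'fx': 489.04253139672306, 'fy': 489.04253139672306, 'cx': 256.1941698417948, 'cy': 188.21467625041015, 'view': array([[ 0.00979642, -0.99978986, -0.01800728,  0.00726878],
       [ 0.99802049,  0.00865716,  0.06229083, -0.55448469],
       [-0.06212184, -0.01858186,  0.99789558, -1.35961711],
       [ 0.        ,  0.        ,  0.        ,  1.        ]])}
wrist {'fx': 268.0370700458986, 'fy': 268.0370700458986, 'cx': 257.0731847521187, 'cy': 191.62017702585436, 'view': array([[ 0.30102474, -0.95361527, -0.00142348, -0.5732417 ],
       [ 0.92052901,  0.29096966, -0.26069712,  0.03315968],
       [ 0.24901895,  0.07716593,  0.96541959, -0.37812505],
       [ 0.        ,  0.        ,  0.        ,  1.        ]])}
```

View pics/side0.png

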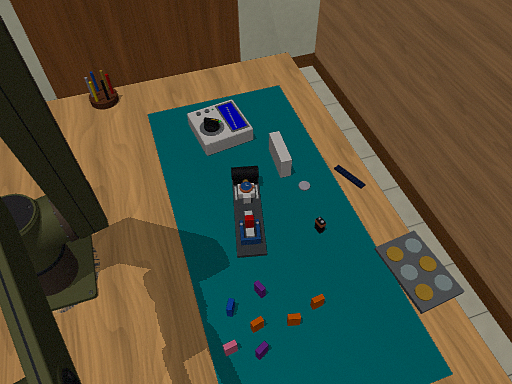

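View pics/top0.png

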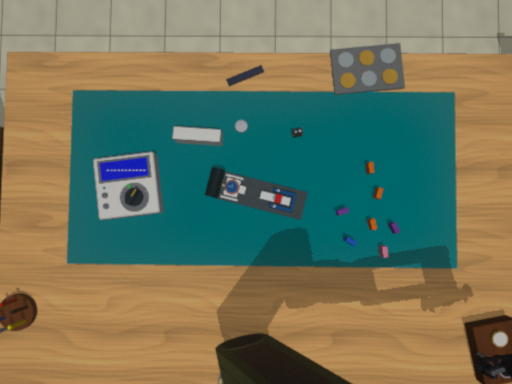

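View pics/wrist0.png

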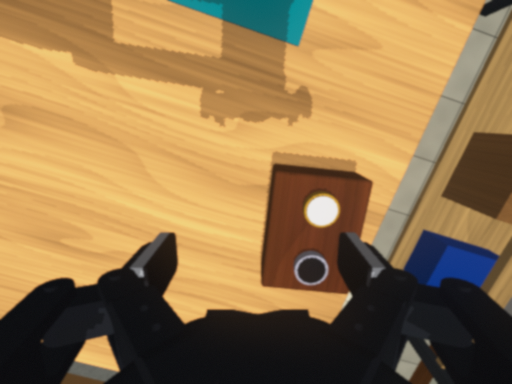

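```bash
cat > h.py <<'E'
from cell import *
import cv2, numpy as np
from scipy.spatial.transform import Rotation as R
def rot(q): return R.from_quat([q[1],q[2],q[3],q[0]])
def px(d,P):
    P=np.atleast_2d(P); c=P@d["view"][:3,:3].T+d["view"][:3,3]
    return np.c_[d["cx"]+d["fx"]*c[:,0]/-c[:,2], d["cy"]-d["fy"]*c[:,1]/-c[:,2]]
def ray(d,uv):
    uv=np.atleast_2d(np.array(uv,float)); c=np.c_[(uv[:,0]-d["cx"])/d["fx"],-(uv[:,1]-d["cy"])/d["fy"],-np.ones(len(uv))]
    Rm=d["view"][:3,:3]; return -Rm.T@d["view"][:3,3], c@Rm
def onz(d,uv,z):
    o,v=ray(d,uv); return o+v*((z-o[2])/v[:,2])[:,None]
def tri(d1,u1,d2,u2):
    o1,v1=ray(d1,u1);o2,v2=ray(d2,u2);v1=v1[0]/np.linalg.norm(v1);v2=v2[0]/np.linalg.norm(v2)
    A=np.c_[v1,-v2]; t=np.linalg.lstsq(A,o2-o1,rcond=None)[0]
    a,b=o1+t[0]*v1,o2+t[1]*v2; return (a+b)/2,np.linalg.norm(a-b)
def save(d,name,box=None,k=1):
    f=cv2.cvtColor(d["frame"],cv2.COLOR_RGB2BGR)
    if box: f=f[box[1]:box[3],box[0]:box[2]]
    cv2.imwrite("pics/"+name,cv2.resize(f,None,fx=k,fy=k,interpolation=cv2.INTER_CUBIC))
def down(yaw):  # tool z down, tool x at angle yaw in world xy
    c,s=np.cos(yaw),np.sin(yaw); return R.from_matrix(np.array([[c,s,0],[s,-c,0],[0,0,-1]]))
def go(p,yaw=None):
    s=read_state(); r=rot(s["ee_rot"]); t=down(yaw) if yaw is not None else r
    # half-turn choice: nearest
    if yaw is not None:
        t2=down(yaw+np.pi)
        if (r.inv()*t2).magnitude()<(r.inv()*t).magnitude(): t=t2
    sh=r.inv().apply(np.array(p)-s["tool_pos"])*100; tv=(r.inv()*t).as_rotvec()
    x=r.apply([1,0,0]); print("shift cm",sh.round(2),"turn",tv.round(3),"| tool x yaw",round(np.arctan2(x[1],x[0]),3),"pos",s["tool_pos"].round(4),"F",s["ft_force"].round(1),"gap",round(s["finger_gap"],4),"t",round(s["clock"],2),"q",s["qpos"].round(2))
E
python3 - <<'E'
from h import *
d=snapshot("top");e=snapshot("side")
save(d,"t1.png",(70,130,320,240),3.2)
save(d,"t2.png",(320,150,420,265),5)
save(e,"s1.png",(170,80,340,270),4)
for n,uv,z in [("dial",(134,197),.08),("mark?",(138,190),.06),("nose",(243,190),.03),("handle",(279,200),.06),("sp",(370,167),.045),("sp",(378,193),.045),("sp",(372,224),.045)]: print(n,onz(d,uv,z).round(3))
E
```

```text
dial [[0.524 0.341 0.08 ]]
mark? [[0.544 0.335 0.06 ]]
nose [[0.548 0.049 0.03 ]]
handle [[ 0.52  -0.051  0.06 ]]
sp [[ 0.614 -0.301  0.045]]
sp [[ 0.542 -0.323  0.045]]
sp [[ 0.457 -0.306  0.045]]
```

View pics/t1.png

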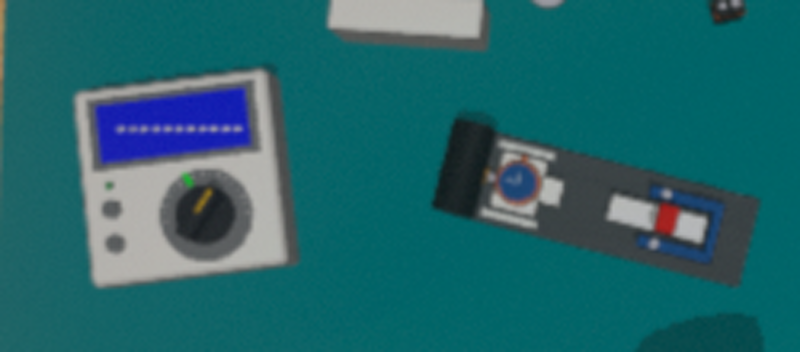

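View pics/t2.png

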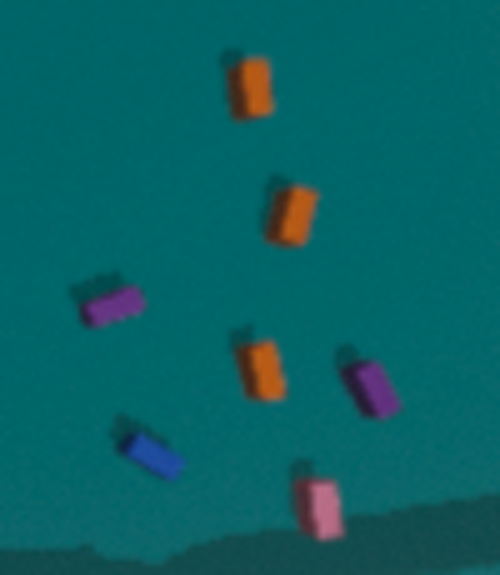

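View pics/s1.png

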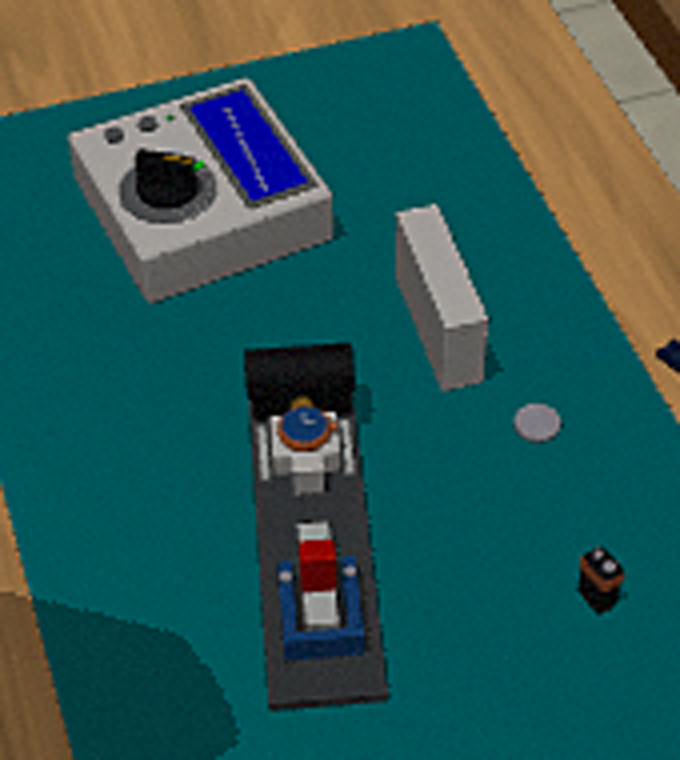

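Run:
```python
from h import *
d=snapshot("wrist");s=read_state();r=rot(s["ee_rot"])
C=-d["view"][:3,:3].T@d["view"][:3,3]
print("cam in tool",r.inv().apply(C-s["tool_pos"]).round(3),"look in tool",r.inv().apply(-d["view"][2,:3]).round(3), "img right in tool",r.inv().apply(d["view"][0,:3]).round(3))
for z in(.03,.08):print(r.inv().apply(onz(d,(256,192),z)[0]-s["tool_pos"]).round(3))
print(px(d,s["tool_pos"]))
go([0.50,-.31,.27],-1.57)
```

```text
cam in tool [-0.001 -0.067 -0.128] look in tool [0.    0.261 0.965] img right in tool [ 1.  0. -0.]
[-0.002  0.027  0.215]
[-0.002  0.013  0.165]
[[258.80923891 250.0796286 ]]
shift cm [-12.87 -38.35  -2.49] turn [0.    0.001 0.305] | tool x yaw -1.265 pos [ 0.173  -0.5481  0.245 ] F [ 0.3 -0.8 -0.4] gap 0.0857 t 0.3 q [-1.34  0.31  1.51 -0.    1.33 -0.07]
```

Run:
```python
from h import *
go([0.54,-.28,.25],-.27)
```

```text
shift cm [-14.52 -43.07  -0.49] turn [-0.     0.001 -0.995] | tool x yaw -1.265 pos [ 0.173  -0.5481  0.245 ] F [ 0.3 -0.8 -0.4] gap 0.0857 t 0.3 q [-1.34  0.31  1.51 -0.    1.33 -0.07]
```

Emit:
{"api": "send_rows", "payload": {"series": [[-14.5, -43.1, -0.5, 0, 0, -1.0, 8.5], [-14.5, -43.1, -0.5, 0, 0, -1.0, 8.5], [-14.5, -43.1, -0.5, 0, 0, -1.0, 8.5], [-14.5, -43.1, -0.5, 0, 0, -1.0, 8.5], [-14.5, -43.1, -0.5, 0, 0, -1.0, 8.5]]}}

```text
clock: 0.8
tool_pos: [0.3763, -0.3997, 0.2482]
ee_rot: [0.0, 0.968, -0.252, 0.0]
ft_force: [1.0, -0.9, -0.5]
finger_gap: 0.085
```

Run:
```python
from h import *
go([0.54,-.28,.25],-.27)
```

```text
shift cm [  8.45 -18.43  -0.18] turn [ 0.    -0.    -0.239] | tool x yaw -0.509 pos [ 0.3763 -0.3997  0.2482] F [ 1.  -0.9 -0.5] gap 0.085 t 0.8 q [-0.89  0.27  1.56 -0.    1.32 -0.38]
```

Emit:
{"api": "send_rows", "payload": {"series": [[8.4, -18.4, 0, 0, 0, -0.24, 8.5], [8.4, -18.4, 0, 0, 0, -0.24, 8.5], [8.4, -18.4, 0, 0, 0, -0.24, 8.5], [8.4, -18.4, 0, 0, 0, -0.24, 8.5], [8.4, -18.4, 0, 0, 0, -0.24, 8.5]]}}

```text
clock: 1.3
tool_pos: [0.5436, -0.2783, 0.2479]
ee_rot: [-0.001, 0.991, -0.134, 0.001]
ft_force: [-0.0, -0.2, 0.1]
finger_gap: 0.0845
```

Run:
```python
from h import *
go([0.5,0.0,.27],-.27)
d=snapshot("wrist"); save(d,"w1.png"); np.save("w1.npy",d,allow_pickle=True)
```

```text
shift cm [-11.6  -25.67  -2.18] turn [-0.002 -0.003  0.001] | tool x yaw -0.269 pos [ 0.5436 -0.2783  0.2479] F [-0.  -0.2  0.1] gap 0.0845 t 1.3 q [-0.54  0.35  1.43  0.    1.36 -0.28]
```

View pics/w1.png

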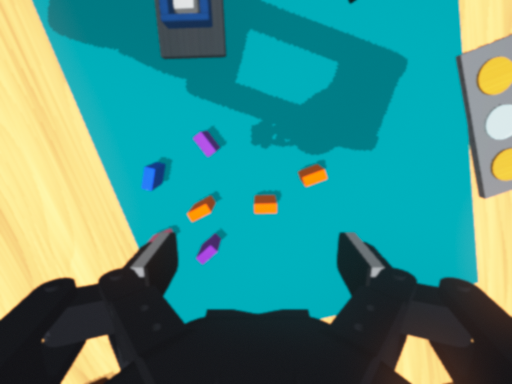

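```bash
cat >> h.py <<'E'
def orange(d,name=None,zt=.045,vmin=None):
    hsv=cv2.cvtColor(d["frame"],cv2.COLOR_RGB2HSV)
    m=cv2.inRange(hsv,(6,150,60),(18,255,255)); out=[]
    n,l,st,c=cv2.connectedComponentsWithStats(m)
    for i in range(1,n):
        if st[i,4]<60: continue
        v=hsv[...,2][l==i]; t,_=cv2.threshold(v.reshape(-1,1),0,255,cv2.THRESH_OTSU)
        mt=((l==i)&(hsv[...,2]>t)).astype(np.uint8)
        ys,xs=np.nonzero(mt); W=onz(d,np.c_[xs,ys],zt)[:,:2]
        rr=cv2.minAreaRect((W*1000).astype(np.float32)); b=cv2.boxPoints(rr); 
        e0,e1=b[1]-b[0],b[2]-b[1]; e=e0 if np.linalg.norm(e0)>np.linalg.norm(e1) else e1
        yaw=np.arctan2(e[1],e[0]); yaw=(yaw+np.pi/2)%np.pi-np.pi/2
        o=dict(px=c[i].round(),c=(np.array(rr[0])/1000).round(4),mean=W.mean(0).round(4),size=np.sort(rr[1]).round(1),yaw=round(float(yaw),3),thr=t,vr=(int(v.min()),int(v.max()))); out.append(o); print(o)
    return out
E
python3 - <<'E'
from h import *
d=np.load("w1.npy",allow_pickle=True).item()
orange(d); save(d,"w1c.png",(130,120,350,280),3.6)
E
```

```text
{'px': array([312., 175.]), 'c': array([ 0.6124, -0.3011]), 'mean': array([ 0.6125, -0.301 ]), 'size': array([13.7, 29.2]), 'yaw': 0.104, 'thr': 196.0, 'vr': (131, 254)}
{'px': array([201., 209.]), 'c': array([ 0.4577, -0.3059]), 'mean': array([ 0.4575, -0.3061]), 'size': array([13.8, 29.1]), 'yaw': 0.242, 'thr': 195.0, 'vr': (125, 254)}
{'px': array([265., 204.]), 'c': array([ 0.5433, -0.3235]), 'mean': array([ 0.5432, -0.3234]), 'size': array([12.3, 27.4]), 'yaw': -0.271, 'thr': 198.0, 'vr': (133, 254)}
```

View pics/w1c.png

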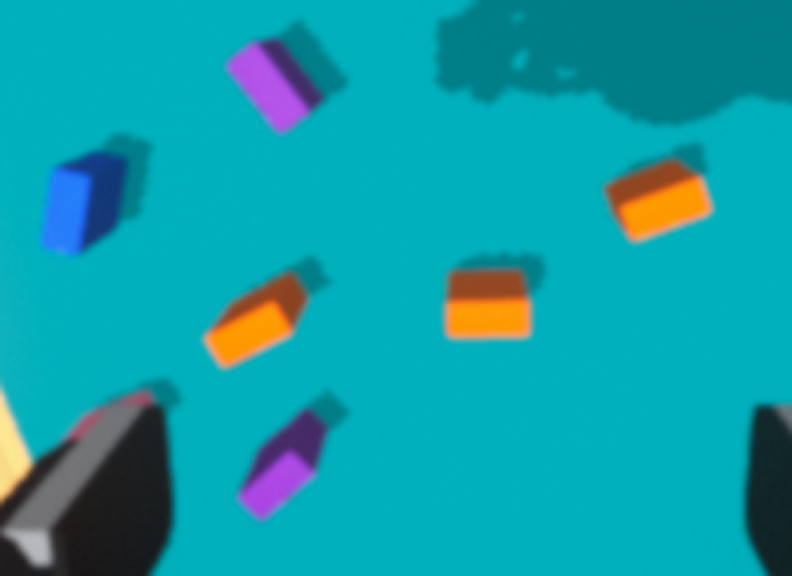

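Emit:
{"api": "send_rows", "payload": {"series": [[-11.6, -25.7, -2.2, 0, 0, 0, 8.5], [-11.6, -25.7, -2.2, 0, 0, 0, 8.5], [-11.6, -25.7, -2.2, 0, 0, 0, 8.5], [-11.6, -25.7, -2.2, 0, 0, 0, 8.5], [-11.6, -25.7, -2.2, 0, 0, 0, 8.5]]}}

```text
clock: 1.85
tool_pos: [0.5004, -0.0353, 0.2677]
ee_rot: [0.0, 0.99, -0.138, -0.0]
ft_force: [0.5, 0.8, -0.3]
finger_gap: 0.0847
```

Run:
```python
from h import *
d=snapshot("wrist"); save(d,"w2.png"); save(d,"w2c.png",(130,60,330,210),4);np.save("w2.npy",d,allow_pickle=True)
go([0.51,0.30,.27],-.27)
```

```text
shift cm [ -7.73 -31.87   0.05] turn [-0.006  0.003 -0.003] | tool x yaw -0.273 pos [ 0.4985 -0.0278  0.2683] F [-1.2  4.9 -0.1] gap 0.0851 t 1.9 q [-0.14  0.18  1.62  0.01  1.34  0.13]
```

View pics/w2.png

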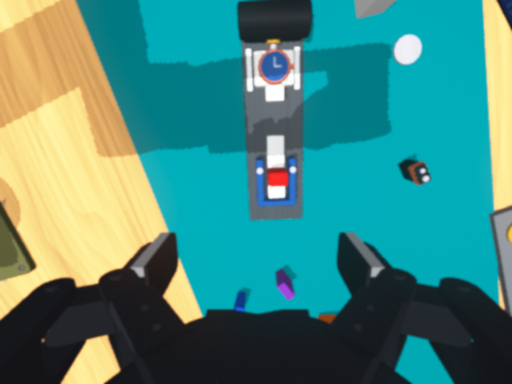

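View pics/w2c.png

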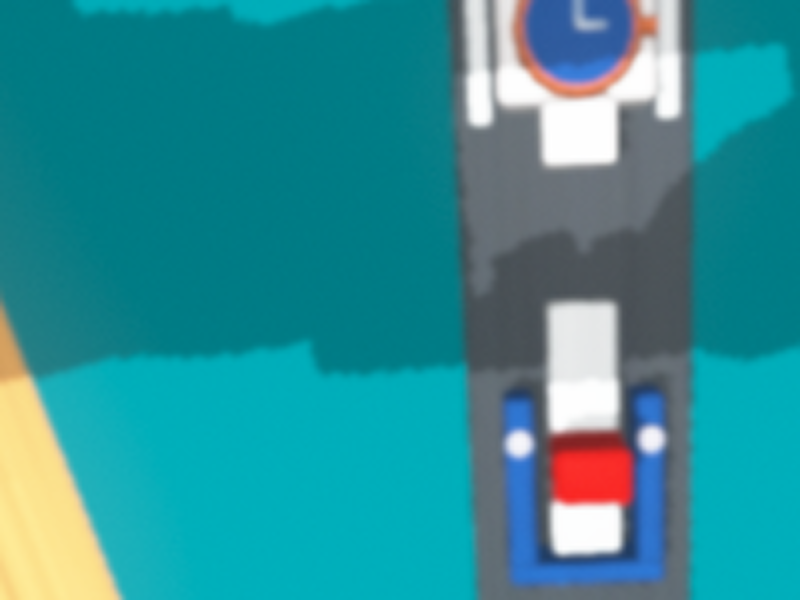

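Run:
```python
from h import *
d=np.load("w2.npy",allow_pickle=True).item()
f=lambda x,y:(130+x/4-.375,60+y/4-.375)
n=onz(d,[f(544,165),f(618,163)],.043); r=onz(d,[f(549,302),f(617,302)],.041)
h=onz(d,[f(553,503),f(632,503),f(553,447),f(630,447)],.079)
print(n.round(4),r.round(4),h.round(4)); nm,rm=n.mean(0),r.mean(0)
v=(nm-rm)[:2];print("w",np.linalg.norm(n[0]-n[1]),np.linalg.norm(r[0]-r[1]),"gap",np.linalg.norm(v),"axis",np.arctan2(v[1],v[0])-np.pi/2, "xdir", [np.arctan2(*(a[1]-a[0])[1::-1]) for a in (n,r)])
print("mid",h.mean(0),"nose",nm,"ram",rm,"hand-ram",np.linalg.norm((h.mean(0)-rm)[:2]))
P=onz(d,[f(455,130),f(478,598),f(690,150),f(692,598)],.015);print("plate",P.round(4), [np.arctan2(*(a-b)[1::-1])-np.pi/2 for a,b in((P[0],P[1]),(P[2],P[3]))])
print("moving during photo")
```

```text
[[0.5351 0.0471 0.043 ]
 [0.5575 0.0414 0.043 ]] [[5.256e-01 6.100e-03 4.100e-02]
 [5.468e-01 1.000e-04 4.100e-02]] [[ 0.5102 -0.0496  0.079 ]
 [ 0.5333 -0.0562  0.079 ]
 [ 0.5147 -0.0329  0.079 ]
 [ 0.537  -0.0392  0.079 ]]
w 0.023117887276098772 0.022073055361635 gap 0.04239923237292528 axis -0.2412424192118945 xdir [np.float64(-0.2513863118465707), np.float64(-0.2771572300486726)]
mid [ 0.52377897 -0.04446201  0.079     ] nose [0.54633443 0.04426921 0.043     ] ram [0.53620486 0.00309778 0.041     ] hand-ram 0.04915623770839262
plate [[ 0.5108  0.0674  0.015 ]
 [ 0.4717 -0.0932  0.015 ]
 [ 0.5849  0.0397  0.015 ]
 [ 0.5489 -0.1152  0.015 ]] [np.float64(-0.23830627812804095), np.float64(-0.22834622528446458)]
moving during photo
```

Emit:
{"api": "send_rows", "payload": {"series": [[-7.7, -31.9, 0, 0, 0, 0, 8.5], [-7.7, -31.9, 0, 0, 0, 0, 8.5], [-7.7, -31.9, 0, 0, 0, 0, 8.5], [-7.7, -31.9, 0, 0, 0, 0, 8.5], [-7.7, -31.9, 0, 0, 0, 0, 8.5]]}}

```text
clock: 2.4
tool_pos: [0.5111, 0.2143, 0.2677]
ee_rot: [0.0, 0.99, -0.138, 0.0]
ft_force: [2.1, -0.1, 0.6]
finger_gap: 0.0848
```

Run:
```python
from h import *
go([0.51,0.31,.22],-.27)
```

```text
shift cm [-2.72 -9.18  4.76] turn [ 0.001 -0.001 -0.006] | tool x yaw -0.276 pos [0.5111 0.2143 0.2677] F [ 2.1 -0.1  0.6] gap 0.0848 t 2.4 q [ 0.32  0.26  1.51 -0.    1.37  0.6 ]
```

Emit:
{"api": "send_rows", "payload": {"series": [[-2.5, -9.2, 4.5, 0, 0, 0, 8.5], [-2.5, -9.2, 4.5, 0, 0, 0, 8.5], [-2.5, -9.2, 4.5, 0, 0, 0, 8.5], [-2.5, -9.2, 4.5, 0, 0, 0, 8.5]]}}

```text
clock: 2.8
tool_pos: [0.5117, 0.309, 0.2212]
ee_rot: [0.001, 0.991, -0.136, -0.001]
ft_force: [0.6, -0.0, 0.1]
finger_gap: 0.085
```

Run:
```python
from h import *
d=snapshot("wrist"); save(d,"w3.png");np.save("w3.npy",d,allow_pickle=True)
print(px(d,[.524,.341,.08]))
save(d,"w3c.png",(180,100,330,220),5)
go([0.524,0.341,.22],-.27)
```

```text
[[260.39041505 152.68639254]]
shift cm [ 0.25 -3.48  0.2 ] turn [ 0.002  0.001 -0.005] | tool x yaw -0.275 pos [0.5122 0.3081 0.2221] F [ 0.7 -0.8 -0. ] gap 0.0855 t 2.85 q [ 0.47  0.36  1.49 -0.    1.3   0.75]
```

View pics/w3.png

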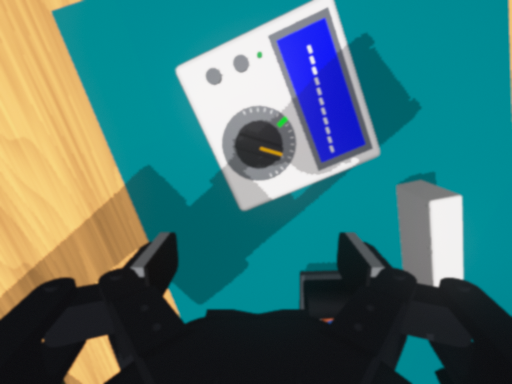

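View pics/w3c.png

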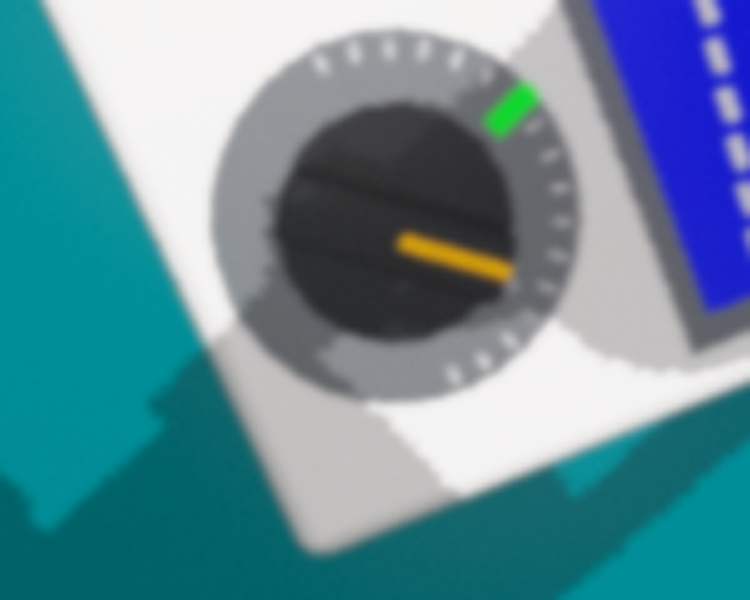

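Run:
```python
from h import *
d=np.load("w3.npy",allow_pickle=True).item()
f=lambda x,y:(180+x/5-.4,100+y/5-.4)
ax=onz(d,[f(396,216)],.0595)[0]
disc=onz(d,[f(277,221),f(515,221),f(396,103),f(396,341)],.061)
y=onz(d,[f(400,241),f(512,272)],.083)
hsv=cv2.cvtColor(d["frame"],cv2.COLOR_RGB2HSV)
m=cv2.inRange(hsv,(50,150,100),(75,255,255))[100:220,180:330]; ys,xs=np.nonzero(m);k=ys>10
g=onz(d,[(xs[k].mean()+180,ys[k].mean()+100)],.0595)[0]
print("axis",ax,"disc",disc.mean(0),np.ptp(disc,axis=0),"yel",y,"green",g)
a=np.arctan2(*(g-ax)[1::-1]); b=np.arctan2(*(y[1]-y[0])[1::-1]);b2=np.arctan2(*(y[1]-ax)[1::-1])
print("green ang",a,np.linalg.norm(g-ax),"ptr",b,b2,np.linalg.norm((y[1]-ax)[:2]),"line start",np.linalg.norm((y[0]-ax)[:2]))
go([ax[0],ax[1],.10],b+np.pi/2)
```

```text
axis [0.5247221  0.34909898 0.0595    ] disc [0.52436045 0.34783483 0.061     ] [0.04874619 0.04825409 0.        ] yel [[0.52459812 0.34620874 0.083     ]
 [0.54436526 0.33432579 0.083     ]] green [0.55344714 0.36381038 0.0595    ]
green ang 0.4733168460952369 0.0322731047259173 ptr -0.5412620932466742 -0.6448296202005606 0.024578458421990693 line start 0.0028928921495193385
shift cm [ 0.1  -4.31 12.2 ] turn [ 1.000e-03  2.000e-03 -1.304e+00] | tool x yaw -0.275 pos [0.5122 0.3081 0.2221] F [ 0.7 -0.8 -0. ] gap 0.0855 t 2.85 q [ 0.47  0.36  1.49 -0.    1.3   0.75]
```

Run:
```python
import cell
print([k for k in dir(cell) if not k.startswith('_')]); print(getattr(cell,'tip_reach',None))
```

```text
['MotionError', 'job_done', 'read_state', 'snapshot', 'tip_reach']
0.014
```

Emit:
{"api": "send_rows", "payload": {"series": [[0.1, -4.0, 6, 0, 0, -1.3, 5], [0.1, -4.0, 6, 0, 0, -1.3, 5], [0.1, -4.0, 6, 0, 0, -1.3, 5], [0.1, -4.0, 6, 0, 0, -1.3, 5], [0.1, -4.0, 6, 0, 0, -1.3, 5]]}}

```text
clock: 3.35
tool_pos: [0.5252, 0.3451, 0.1634]
ee_rot: [0.0, 0.971, 0.237, 0.0]
ft_force: [-0.4, -0.3, -0.7]
finger_gap: 0.0499
```

Run:
```python
from h import *
go([.5245,.3475,.12],-.54+1.571)
```

```text
shift cm [ 0.05 -0.25  4.34] turn [ 0.001 -0.    -0.552] | tool x yaw 0.479 pos [0.5252 0.3451 0.1634] F [-0.4 -0.3 -0.7] gap 0.0499 t 3.35 q [ 0.51  0.45  1.5  -0.    1.19  0.04]
```

Emit:
{"api": "send_rows", "payload": {"series": [[0.05, -0.25, 5, 0, 0, -0.55, 4], [0.05, -0.25, 5, 0, 0, -0.55, 4], [0.05, -0.25, 5, 0, 0, -0.55, 4], [0.05, -0.25, 5, 0, 0, -0.55, 4], [0.05, -0.25, 5, 0, 0, -0.55, 4]]}}

```text
clock: 3.85
tool_pos: [0.5246, 0.3478, 0.1136]
ee_rot: [0.0, 0.872, 0.489, 0.001]
ft_force: [0.8, -0.1, -0.8]
finger_gap: 0.0397
```

Run:
```python
from h import *
d=snapshot("wrist"); save(d,"w4.png")
go([.5245,.3475,.083],-.54+1.571)
```

```text
shift cm [-0.06  0.03  3.06] turn [ 0.001 -0.001 -0.011] | tool x yaw 1.02 pos [0.5245 0.3481 0.1136] F [1.  0.2 0.2] gap 0.0401 t 3.9 q [ 0.52  0.5   1.55 -0.    1.09 -0.5 ]
```

View pics/w4.png

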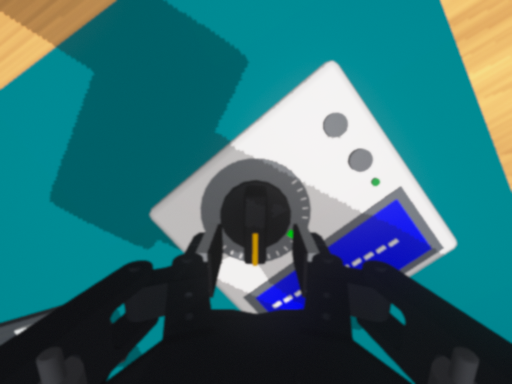

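Emit:
{"api": "send_rows", "payload": {"series": [[0, 0, 2.0, 0, 0, 0, 4], [0, 0, 3.0, 0, 0, 0, 4], [0, 0, 3.1, 0, 0, 0, 3]], "grip_force": 20}}

```text
clock: 4.2
tool_pos: [0.5232, 0.3492, 0.0808]
ee_rot: [-0.0, 0.872, 0.489, -0.001]
ft_force: [0.7, 0.2, -0.0]
finger_gap: 0.0301
```

Emit:
{"api": "send_rows", "payload": {"series": [[0, 0, 0, 0, 0, 0, 1], [0, 0, 0, 0, 0, 0, 1], [0, 0, 0, 0, 0, 0, 1], [0, 0, 0, 0, 0, 0, 1]]}}

```text
clock: 4.6
tool_pos: [0.5224, 0.3478, 0.0817]
ee_rot: [0.001, 0.872, 0.49, -0.002]
ft_force: [-0.9, -6.0, 0.7]
finger_gap: 0.0135
```

Run:
```python
from h import *
d=snapshot("wrist"); save(d,"w5.png",(150,130,350,300),4);np.save("w5.npy",d,allow_pickle=True)
go([.5245,.3475,.083],-.54+1.571+1.05)
```

```text
shift cm [ 0.09  0.2  -0.13] turn [-0.002  0.004 -1.056] | tool x yaw 1.025 pos [0.5224 0.3478 0.0817] F [-0.7 -5.3  1. ] gap 0.0138 t 4.65 q [ 0.52  0.53  1.58 -0.    1.03 -0.5 ]
```

View pics/w5.png

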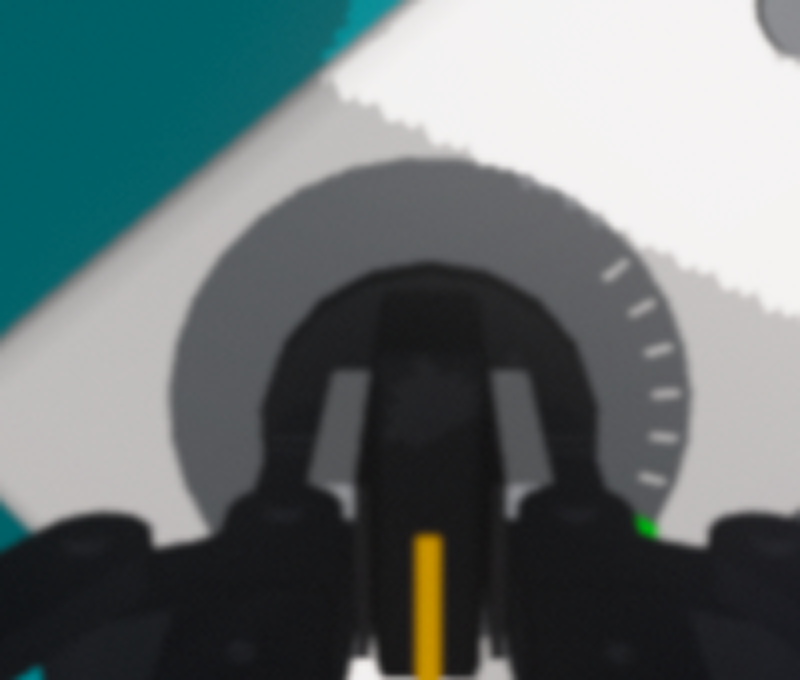

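Emit:
{"api": "send_rows", "payload": {"series": [[0.05, 0.1, 0, 0, 0, -0.15, 1], [0.05, 0.15, 0, 0, 0, -0.3, 1], [0.05, 0.15, 0, 0, 0, -0.45, 1], [0.05, 0.15, 0, 0, 0, -0.6, 1], [0.05, 0.15, 0, 0, 0, -0.75, 1]]}}

```text
clock: 5.15
tool_pos: [0.5222, 0.3468, 0.0817]
ee_rot: [-0.0, 0.629, 0.777, -0.004]
ft_force: [-4.1, -7.0, 3.9]
finger_gap: 0.0135
```

Run:
```python
from h import *
print(read_state()["torque"]);go([.5245,.3475,.083],0.50+1.571)
```

```text
[-1.09285592  0.58716051 -0.00694122]
shift cm [ 0.02  0.24 -0.13] turn [-0.007  0.003 -0.29 ] | tool x yaw 1.781 pos [0.5222 0.3468 0.0817] F [-4.1 -7.   3.9] gap 0.0135 t 5.15 q [ 0.52  0.53  1.58 -0.    1.03 -1.26]
```

Emit:
{"api": "send_rows", "payload": {"series": [[-0.05, 0, 0, 0, 0, -0.15, 1], [-0.05, 0, 0, 0, 0, -0.29, 1], [-0.05, 0, 0, 0, 0, -0.29, 1], [-0.05, 0, 0, 0, 0, -0.29, 1]]}}

```text
clock: 5.55
tool_pos: [0.5224, 0.3464, 0.0817]
ee_rot: [-0.001, 0.513, 0.859, -0.004]
ft_force: [-3.1, -6.5, 3.8]
finger_gap: 0.0133
```

Run:
```python
from h import *
go([.5245,.3475,.083],0.50+1.571)
d=snapshot("wrist"); save(d,"w6.png",(150,130,350,300),4);np.save("w6.npy",d,allow_pickle=True)
```

```text
shift cm [-0.    0.24 -0.13] turn [-0.007  0.002 -0.006] | tool x yaw 2.065 pos [0.5224 0.3464 0.0817] F [-3.1 -6.5  3.8] gap 0.0133 t 5.55 q [ 0.52  0.53  1.58 -0.    1.03 -1.54]
```

View pics/w6.png

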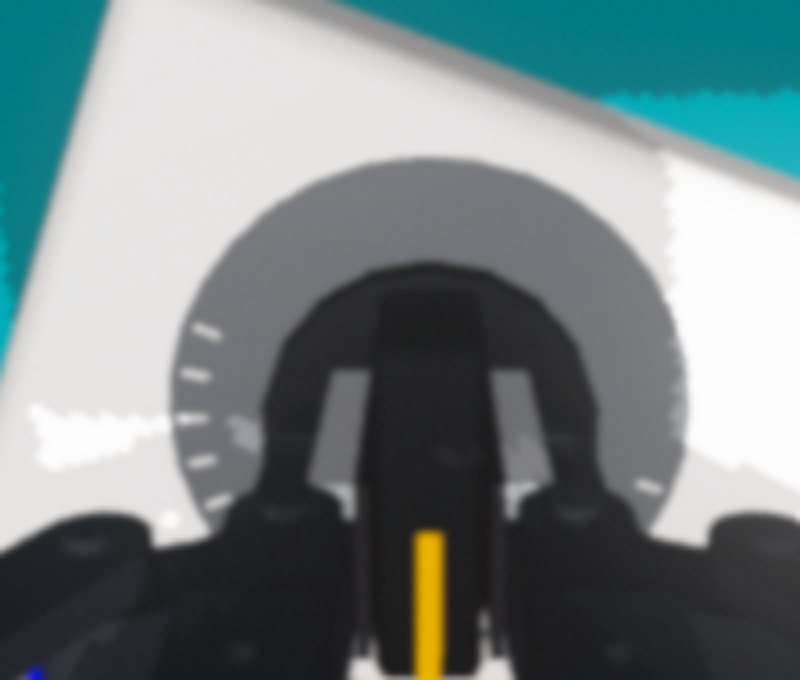

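Emit:
{"api": "send_rows", "payload": {"series": [[0, 0, 0, 0, 0, 0, 4], [0, 0, 0, 0, 0, 0, 4], [0, 0, -3, 0, 0, 0, 4], [0, 0, -8, 0, 0, 0, 4], [0, 0, -9, 0, 0, 0, 4]]}}

```text
clock: 6.1
tool_pos: [0.5286, 0.3516, 0.1776]
ee_rot: [0.003, 0.513, 0.859, 0.005]
ft_force: [0.0, 0.1, -0.4]
finger_gap: 0.04
```

Run:
```python
from h import *
d=snapshot("wrist"); save(d,"w7.png",(150,80,390,260),3.3);np.save("w7.npy",d,allow_pickle=True)
go([.5245,.3475,.22],-.25)
```

```text
shift cm [-0.16 -0.48 -4.26] turn [ 0.011  0.004 -0.827] | tool x yaw 2.065 pos [0.5284 0.3514 0.1775] F [0.6 0.8 1.1] gap 0.04 t 6.15 q [ 0.52  0.44  1.48  0.    1.22 -1.54]
```

View pics/w7.png

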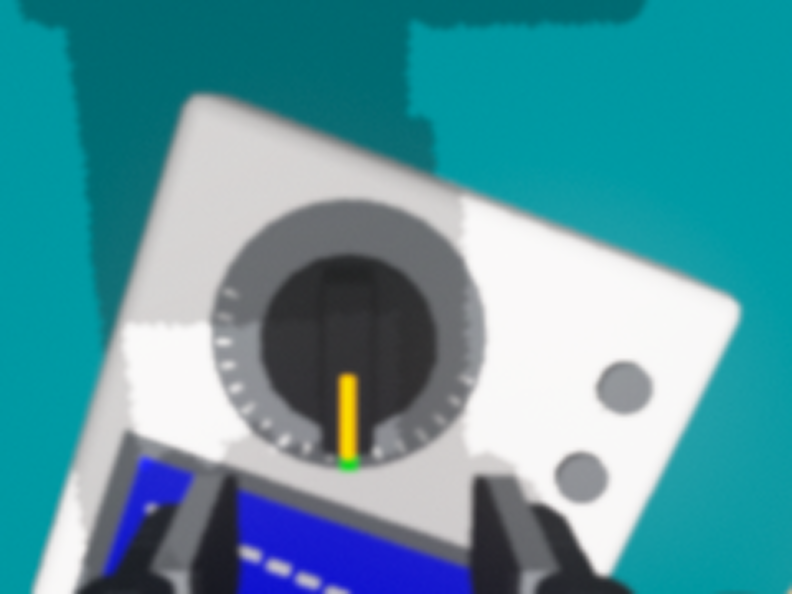

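Emit:
{"api": "send_rows", "payload": {"series": [[0, 0, -6, 0, 0, 0.15, 4], [0, 0, -6, 0, 0, 0.3, 4], [0, 0, -6, 0, 0, 0.45, 4], [0, 0, -6, 0, 0, 0.6, 4], [0, 0, -6, 0, 0, 0.75, 4]]}}

```text
clock: 6.65
tool_pos: [0.5247, 0.3493, 0.2307]
ee_rot: [-0.0, 0.793, 0.609, -0.0]
ft_force: [0.9, 0.3, 0.3]
finger_gap: 0.0397
```

```bash
sed -i 's/def go(p,yaw=None):/def go(p,yaw=None,half=False):/; s/if yaw is not None:$/if yaw is not None and half:/' h.py
python3 - <<'E'
from h import *
go([.525,-.04,.2],-.25)
E
```

```text
shift cm [-37.59  10.11   3.08] turn [-0.000e+00  1.000e-03  1.559e+00] | tool x yaw 1.309 pos [0.5247 0.3493 0.2307] F [0.9 0.3 0.3] gap 0.0397 t 6.65 q [ 0.52  0.39  1.41  0.    1.34 -0.79]
```

Emit:
{"api": "send_rows", "payload": {"series": [[-37.6, 10.1, 3, 0, 0, 1.559, 6], [-37.6, 10.1, 3, 0, 0, 1.559, 6], [-37.6, 10.1, 3, 0, 0, 1.559, 6], [-37.6, 10.1, 3, 0, 0, 1.559, 6], [-37.6, 10.1, 3, 0, 0, 1.559, 6]]}}

```text
clock: 7.15
tool_pos: [0.5261, 0.0984, 0.2113]
ee_rot: [-0.0, 0.961, 0.276, -0.0]
ft_force: [1.2, -0.1, -0.0]
finger_gap: 0.06
```

Run:
```python
from h import *
go([.525,-.04,.2],-.25)
```

```text
shift cm [-7.44 11.67  1.14] turn [-0.     0.001  0.809] | tool x yaw 0.559 pos [0.5261 0.0984 0.2113] F [ 1.2 -0.1 -0. ] gap 0.06 t 7.15 q [ 0.11  0.28  1.64  0.    1.22 -0.45]
```

Emit:
{"api": "send_rows", "payload": {"series": [[-7.4, 11.7, 1.1, 0, 0, 0.81, 6], [-7.4, 11.7, 1.1, 0, 0, 0.81, 6], [-7.4, 11.7, 1.1, 0, 0, 0.81, 6], [-7.4, 11.7, 1.1, 0, 0, 0.81, 6], [-7.4, 11.7, 1.1, 0, 0, 0.81, 6]]}}

```text
clock: 7.65
tool_pos: [0.5264, -0.0401, 0.2002]
ee_rot: [-0.0, 0.995, -0.097, -0.001]
ft_force: [-0.6, 0.7, -0.2]
finger_gap: 0.06
```

Emit:
{"api": "send_rows", "payload": {"series": [[0, 0, 0, 0, 0, 0.06, 6], [0, 0, 0, 0, 0, 0.06, 6], [0, 0, 0, 0, 0, 0.06, 6]]}}

```text
clock: 7.95
tool_pos: [0.5265, -0.0384, 0.2007]
ee_rot: [-0.0, 0.993, -0.121, -0.0]
ft_force: [0.1, -0.0, 0.7]
finger_gap: 0.06
```

Run:
```python
from h import *
d=snapshot("wrist"); save(d,"w8.png");save(d,"w8c.png",(150,80,350,230),4);np.save("w8.npy",d,allow_pickle=True)
go([.5433,-.3235,.2],-.27); print(read_state()['qd'].round(3))
```

```text
shift cm [ 8.49 27.28  0.08] turn [-0.     0.001  0.027] | tool x yaw -0.243 pos [ 0.5266 -0.0383  0.2009] F [ 0.4 -0.4 -0.4] gap 0.0601 t 8.0 q [-0.15  0.28  1.67  0.    1.19  0.09]
[ 0.002 -0.003 -0.001  0.     0.003  0.004]
```

View pics/w8.png

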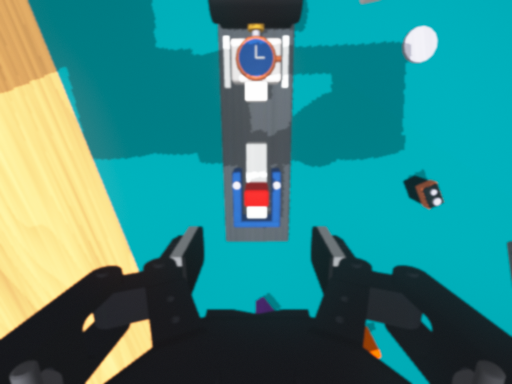

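View pics/w8c.png

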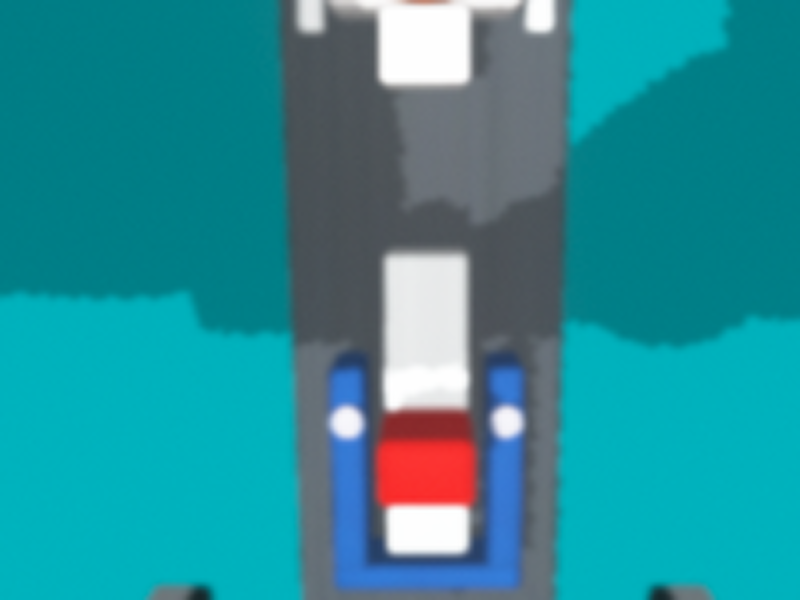

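Run:
```python
from h import *
d=np.load("w8.npy",allow_pickle=True).item()
f=lambda x,y:(150+x/4-.375,80+y/4-.375)
n=onz(d,[f(379,84),f(471,84)],.043); r=onz(d,[f(384,253),f(469,253)],.041)
h=onz(d,[f(378,506),f(475,506),f(378,440),f(475,440)],.079)
print(n.round(4),r.round(4),h.round(4)); nm,rm=n.mean(0),r.mean(0)
v=(nm-rm)[:2];print("w",np.linalg.norm(n[0]-n[1]),np.linalg.norm(r[0]-r[1]),"gap",np.linalg.norm(v),"axis",np.arctan2(v[1],v[0])-np.pi/2, "xdir", [np.arctan2(*(a[1]-a[0])[1::-1]) for a in (n,r)])
hm=h.mean(0);v=(nm-hm)[:2];print("handle",hm,"nose",nm,"ram",rm,"hand-ram",np.linalg.norm((hm-rm)[:2]),"axis",np.arctan2(v[1],v[0])-np.pi/2)
P=onz(d,[f(287,150),f(299,550),f(567,150),f(556,550)],.015);print("plate",P.round(4), [np.arctan2(*(a-b)[1::-1])-np.pi/2 for a,b in((P[0],P[1]),(P[2],P[3]))], np.linalg.norm(P[0]-P[2]))
w8=P.mean(0);print(w8)
```

```text
[[0.5346 0.0472 0.043 ]
 [0.5572 0.0416 0.043 ]] [[5.251e-01 5.900e-03 4.100e-02]
 [5.470e-01 5.000e-04 4.100e-02]] [[ 0.5105 -0.0503  0.079 ]
 [ 0.5336 -0.056   0.079 ]
 [ 0.5148 -0.0341  0.079 ]
 [ 0.5375 -0.0397  0.079 ]]
w 0.023293257598175108 0.022554145308888964 gap 0.04242200874445963 axis -0.23538023557337517 xdir [np.float64(-0.24338413335081963), np.float64(-0.2434314563077645)]
handle [ 0.52411342 -0.04503665  0.079     ] nose [0.54592053 0.04444283 0.043     ] ram [0.53602717 0.00319058 0.041     ] hand-ram 0.049676988199375036 axis -0.2390506054654502
plate [[ 0.5042  0.0384  0.015 ]
 [ 0.4748 -0.078   0.015 ]
 [ 0.5809  0.0194  0.015 ]
 [ 0.5525 -0.0973  0.015 ]] [np.float64(-0.2471226881222368), np.float64(-0.23845404159652306)] 0.0790385231186444
[ 0.52807018 -0.0294      0.015     ]
```

Emit:
{"api": "send_rows", "payload": {"series": [[8.5, 27.3, 4, 0, 0, 0.028, 5.5], [8.5, 27.3, 4, 0, 0, 0.028, 5.5], [8.5, 27.3, 4, 0, 0, 0.028, 5.5], [8.5, 27.3, 4, 0, 0, 0.028, 5.5], [8.5, 27.3, 6, 0, 0, 0.028, 5.5]]}}

```text
clock: 8.5
tool_pos: [0.5419, -0.2855, 0.1573]
ee_rot: [0.001, 0.991, -0.135, 0.002]
ft_force: [1.1, -0.4, 0.7]
finger_gap: 0.0551
```

Run:
```python
from h import *
go([.5433,-.3235,.12],-.27)
```

```text
shift cm [1.14 3.62 3.74] turn [ 0.001 -0.004 -0.001] | tool x yaw -0.271 pos [ 0.5419 -0.2855  0.1573] F [ 1.1 -0.4  0.7] gap 0.0551 t 8.5 q [-0.55  0.43  1.55  0.    1.16 -0.28]
```

Emit:
{"api": "send_rows", "payload": {"series": [[0.8, 2.6, 3.4, 0, 0, 0, 5.5], [0.8, 2.6, 3.4, 0, 0, 0, 5.5], [0.8, 2.6, 3.4, 0, 0, 0, 5.5], [0.8, 2.6, 3.4, 0, 0, 0, 5.5]]}}

```text
clock: 8.9
tool_pos: [0.5418, -0.3093, 0.1229]
ee_rot: [-0.0, 0.991, -0.135, 0.0]
ft_force: [0.7, 0.2, -0.1]
finger_gap: 0.055
```

Run:
```python
from h import *
go([.5433,-.3235,.027],-.27)
d=snapshot("wrist"); save(d,"w9.png");np.save("w9.npy",d,allow_pickle=True);orange(d)
```

```text
shift cm [0.53 1.33 9.59] turn [-0.    -0.    -0.002] | tool x yaw -0.272 pos [ 0.5418 -0.3093  0.1229] F [ 0.7  0.2 -0.1] gap 0.055 t 8.9 q [-0.59  0.48  1.56  0.    1.1  -0.32]
{'px': array([337., 169.]), 'c': array([ 0.6128, -0.3013]), 'mean': array([ 0.6129, -0.3013]), 'size': array([13.2, 28.9]), 'yaw': 0.095, 'thr': 199.0, 'vr': (130, 243)}
{'px': array([263., 210.]), 'c': array([ 0.5426, -0.3235]), 'mean': array([ 0.5435, -0.3225]), 'size': array([13.2, 28.8]), 'yaw': -0.272, 'thr': 194.0, 'vr': (151, 255)}
{'px': array([169., 217.]), 'c': array([ 0.4575, -0.3062]), 'mean': array([ 0.4593, -0.3044]), 'size': array([13.8, 29.5]), 'yaw': 0.222, 'thr': 202.0, 'vr': (143, 254)}
```

View pics/w9.png

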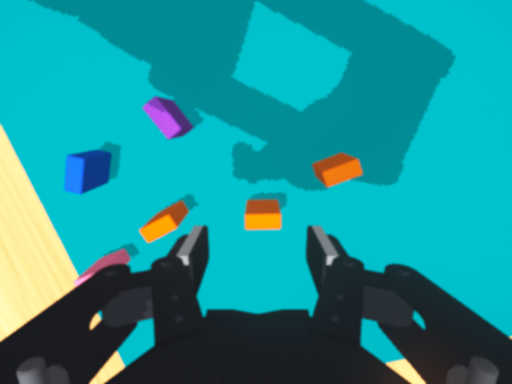

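Emit:
{"api": "send_rows", "payload": {"series": [[0.5, 1.3, 4, 0, 0, 0, 5.5], [0.5, 1.3, 6, 0, 0, 0, 5.5], [0.5, 1.3, 8, 0, 0, 0, 5.5], [0.5, 1.3, 9.6, 0, 0, 0, 5.5], [0.5, 1.3, 9.6, 0, 0, 0, 5.5]]}}

```text
clock: 9.45
tool_pos: [0.5421, -0.322, 0.0256]
ee_rot: [-0.001, 0.991, -0.135, -0.001]
ft_force: [-0.5, -0.4, 0.2]
finger_gap: 0.0549
```

Run:
```python
from h import *
go([.543,-.323,.027],-.27)
```

```text
shift cm [ 0.11  0.07 -0.15] turn [-0.001  0.003 -0.001] | tool x yaw -0.271 pos [ 0.5421 -0.322   0.0256] F [-0.5 -0.4  0.2] gap 0.0549 t 9.45 q [-0.6   0.6   1.62  0.    0.91 -0.33]
```

Emit:
{"api": "send_rows", "payload": {"series": [[0.1, 0.1, 0, 0, 0, 0, 4], [0.1, 0.1, 0, 0, 0, 0, 2.5], [0.1, 0.1, 0, 0, 0, 0, 2.5], [0.1, 0.1, 0, 0, 0, 0, 2.5], [0.1, 0.1, 0, 0, 0, 0, 2.5]], "grip_force": 25}}

```text
clock: 9.95
tool_pos: [0.5448, -0.3258, 0.0282]
ee_rot: [0.0, 0.991, -0.136, 0.002]
ft_force: [0.5, 1.1, 6.8]
finger_gap: 0.0294
```

Emit:
{"api": "send_rows", "payload": {"series": [[0, 0, -1, 0, 0, 0, 2.5], [0, 0, -5, 0, 0, 0, 2.5], [0, 0, -9, 0, 0, 0, 2.5], [0, 0, -11, 0, 0, 0, 2.5]]}}

```text
clock: 10.35
tool_pos: [0.5447, -0.3265, 0.1406]
ee_rot: [0.001, 0.991, -0.136, 0.002]
ft_force: [0.7, 0.1, 0.1]
finger_gap: 0.0296
```

Run:
```python
from h import *
n=np.array([.5459,.0444]);a=-.242;ay=np.array([-np.sin(a),np.cos(a)])
p=n-ay*.012;print(p)
go([*p,.13],a)
d=snapshot("wrist"); save(d,"w10.png",(130,100,400,300),2.9)
```

```text
[0.54302426 0.03274967]
shift cm [ -9.86 -34.55   0.94] turn [ 0.002 -0.005 -0.031] | tool x yaw -0.273 pos [ 0.5447 -0.3265  0.1406] F [0.7 0.1 0.1] gap 0.0296 t 10.35 q [-0.61  0.48  1.52 -0.    1.15 -0.33]
```

View pics/w10.png

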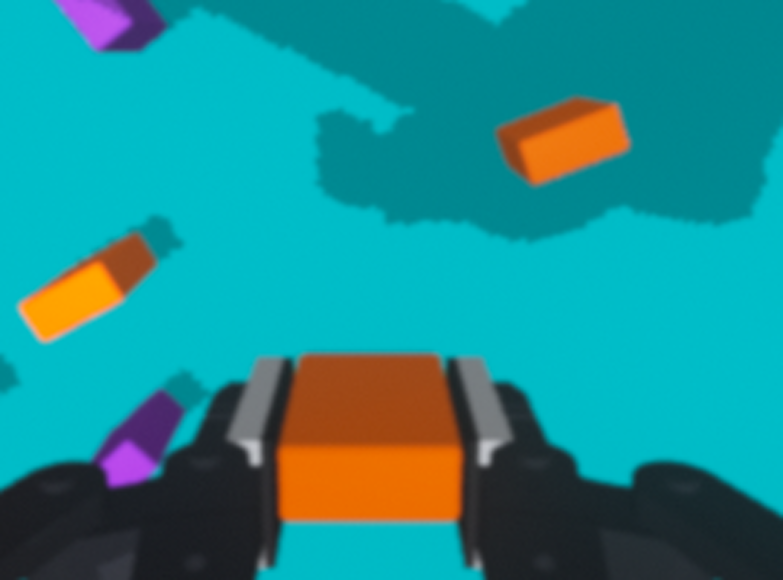

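Emit:
{"api": "send_rows", "payload": {"series": [[-9.9, -34.3, 0, 0, 0, -0.031, 2.5], [-9.9, -34.3, 0, 0, 0, -0.031, 2.5], [-9.9, -34.3, 0, 0, 0, -0.031, 2.5], [-9.9, -34.3, 0, 0, 0, -0.031, 2.5], [-9.9, -34.3, 0, 0, 0, -0.031, 2.5]]}}

```text
clock: 10.9
tool_pos: [0.5407, -0.0737, 0.1365]
ee_rot: [0.0, 0.993, -0.121, -0.0]
ft_force: [0.4, 0.4, 0.5]
finger_gap: 0.0294
```

Run:
```python
from h import *
n=np.array([.5459,.0444]);a=-.242;ay=np.array([-np.sin(a),np.cos(a)])
p=n-ay*.0145
go([*p,.11],a)
```

```text
shift cm [ -2.33 -10.14   2.64] turn [ 0.     0.    -0.001] | tool x yaw -0.243 pos [ 0.5407 -0.0737  0.1365] F [0.4 0.4 0.5] gap 0.0294 t 10.9 q [-0.21  0.37  1.71 -0.    1.05  0.03]
```

Emit:
{"api": "send_rows", "payload": {"series": [[-2.1, -9.3, 0, 0, 0, 0, 2.5], [-2.1, -9.3, 1, 0, 0, 0, 2.5], [-2.1, -9.3, 2.4, 0, 0, 0, 2.5], [-2.1, -9.3, 2.4, 0, 0, 0, 2.5], [-2.1, -9.3, 2.4, 0, 0, 0, 2.5]]}}

```text
clock: 11.4
tool_pos: [0.5429, 0.0198, 0.1122]
ee_rot: [0.0, 0.993, -0.121, -0.001]
ft_force: [0.1, -0.1, -0.0]
finger_gap: 0.0301
```

Run:
```python
from h import *
n=np.array([.5459,.0444]);a=-.242;ay=np.array([-np.sin(a),np.cos(a)])
p=n-ay*.0145
go([*p,.041],a)
d=snapshot("wrist"); save(d,"w11.png",(130,100,400,300),2.9)
```

```text
shift cm [-0.29 -1.02  7.12] turn [0.001 0.001 0.   ] | tool x yaw -0.242 pos [0.5429 0.0198 0.1122] F [ 0.1 -0.1 -0. ] gap 0.0301 t 11.4 q [-0.04  0.4   1.75 -0.    1.    0.2 ]
```

View pics/w11.png

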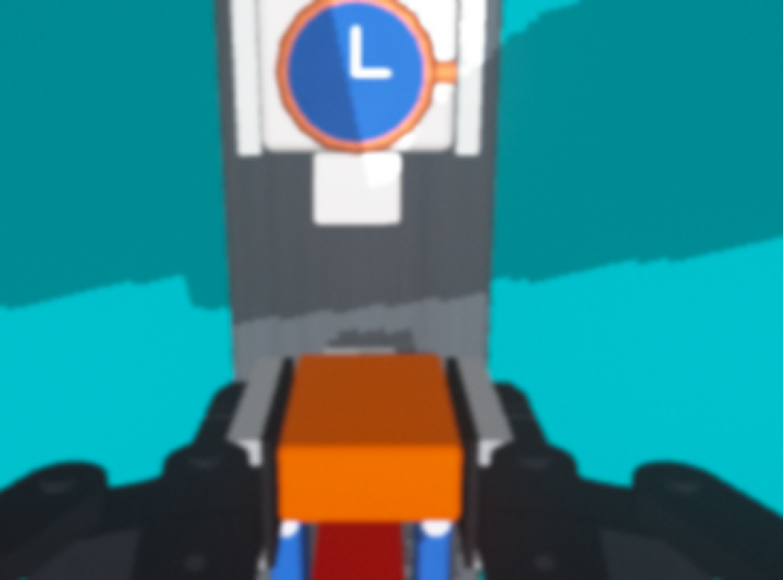

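Emit:
{"api": "send_rows", "payload": {"series": [[-0.3, -1.0, 2, 0, 0, 0, 2.5], [-0.3, -1.0, 3, 0, 0, 0, 2.5], [-0.3, -1.0, 3.5, 0, 0, 0, 2.5], [-0.3, -1.0, 3.5, 0, 0, 0, 2.5]]}}

```text
clock: 11.85
tool_pos: [0.5424, 0.0294, 0.0768]
ee_rot: [0.0, 0.993, -0.121, -0.001]
ft_force: [-0.2, 0.0, -0.3]
finger_gap: 0.0297
```

Run:
```python
from h import *
n=np.array([.5459,.0444]);a=-.242;ay=np.array([-np.sin(a),np.cos(a)])
p=n-ay*.0145
go([*p,.041],a)
```

```text
shift cm [-0.01 -0.09  3.58] turn [ 0.001  0.001 -0.001] | tool x yaw -0.243 pos [0.5424 0.0294 0.0768] F [-0.2  0.  -0.3] gap 0.0297 t 11.85 q [-0.02  0.45  1.78 -0.    0.91  0.22]
```

Emit:
{"api": "send_rows", "payload": {"series": [[0, 0, 1.2, 0, 0, 0, 2.5], [0, 0, 2.4, 0, 0, 0, 2.5], [0, 0, 3.1, 0, 0, 0, 2.5], [0, 0, 3.5, 0, 0, 0, 2.5], [0, 0, 3.5, 0, 0, 0, 2.5]]}}

```text
clock: 12.35
tool_pos: [0.5422, 0.0304, 0.0414]
ee_rot: [0.0, 0.993, -0.121, -0.001]
ft_force: [0.9, 0.5, -0.1]
finger_gap: 0.0299
```

Run:
```python
from h import *
n=np.array([.5459,.0444]);a=-.242;ay=np.array([-np.sin(a),np.cos(a)])
p=n-ay*.0145
go([*p,.041],a)
d=snapshot("wrist"); save(d,"w12.png",(130,100,400,300),2.9)
```

```text
shift cm [0.02 0.   0.04] turn [0.    0.002 0.   ] | tool x yaw -0.242 pos [0.5422 0.0304 0.0414] F [ 0.9  0.5 -0.1] gap 0.0299 t 12.35 q [-0.02  0.5   1.81 -0.    0.83  0.22]
```

View pics/w12.png

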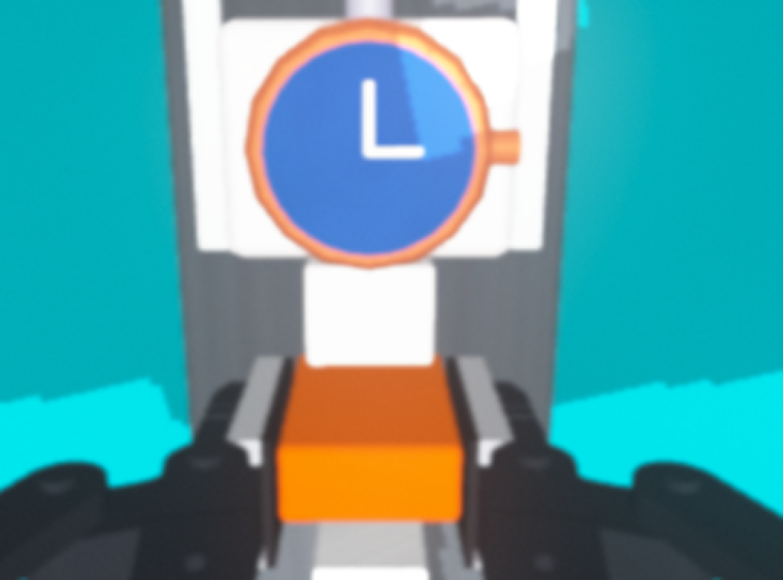

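Emit:
{"api": "send_rows", "payload": {"series": [[0, 0, 0.05, 0, 0, 0, 2.5], [0, 0, 0.1, 0, 0, 0, 2.5], [0, 0, 0.1, 0, 0, 0, 2.5]]}}

```text
clock: 12.7
tool_pos: [0.543, 0.0304, 0.0416]
ee_rot: [-0.0, 0.993, -0.121, 0.0]
ft_force: [0.6, -0.5, -0.0]
finger_gap: 0.0297
```

Emit:
{"api": "send_rows", "payload": {"series": [[0, 0, 0.05, 0, 0, 0, 2.5], [0, 0, 0.1, 0, 0, 0, 2.5], [0, 0, 0.1, 0, 0, 0, 2.5]]}}

```text
clock: 13.0
tool_pos: [0.5427, 0.0304, 0.0403]
ee_rot: [0.0, 0.993, -0.121, -0.0]
ft_force: [-0.1, -0.1, 0.3]
finger_gap: 0.0296
```

Emit:
{"api": "send_rows", "payload": {"series": [[0, 0, 0.05, 0, 0, 0, 2.5], [0, 0, 0.1, 0, 0, 0, 2.5], [0, 0, 0.1, 0, 0, 0, 2.5]]}}

```text
clock: 13.3
tool_pos: [0.5428, 0.0304, 0.0402]
ee_rot: [-0.0, 0.993, -0.121, 0.0]
ft_force: [-1.9, -0.6, 7.2]
finger_gap: 0.0297
```

Contact (7 N up). Back off a hair, open, and lift.

Emit:
{"api": "send_rows", "payload": {"series": [[0, 0, -0.05, 0, 0, 0, 2.9], [0, 0, -0.05, 0, 0, 0, 3.4], [0, 0, -0.05, 0, 0, 0, 4.5], [0, 0, -0.05, 0, 0, 0, 4.5]]}}

```text
clock: 13.7
tool_pos: [0.5427, 0.0304, 0.0397]
ee_rot: [-0.0, 0.993, -0.121, -0.0]
ft_force: [-1.4, 0.2, -1.0]
finger_gap: 0.0448
```

Emit:
{"api": "send_rows", "payload": {"series": [[0, 0, -1, 0, 0, 0, 4.5], [0, 0, -4, 0, 0, 0, 4.5], [0, 0, -8, 0, 0, 0, 4.5], [0, 2, -11, 0, 0, 0, 4.5], [0, 4, -11, 0, 0, 0, 4.5]]}}

```text
clock: 14.2
tool_pos: [0.5367, -0.0088, 0.1551]
ee_rot: [-0.0, 0.993, -0.12, 0.005]
ft_force: [-0.2, -0.9, -0.4]
finger_gap: 0.0448
```

Run:
```python
from h import *
d=snapshot("wrist"); save(d,"w13.png",(100,60,400,285),2.66);np.save("w13.npy",d,allow_pickle=True)
orange(d,zt=.057)
go([.5241,-.045,.11],-.242)
```

```text
{'px': array([251., 152.]), 'c': array([0.543 , 0.0304]), 'mean': array([0.5425, 0.0302]), 'size': array([13.4, 28.7]), 'yaw': -0.242, 'thr': 206.0, 'vr': (140, 254)}
shift cm [-0.22  3.5   4.33] turn [ 0.002 -0.006  0.   ] | tool x yaw -0.242 pos [ 0.5343 -0.0115  0.1532] F [-0.2 -2.1 -0.5] gap 0.0447 t 14.25 q [-0.1   0.34  1.72 -0.    1.08  0.14]
```

View pics/w13.png

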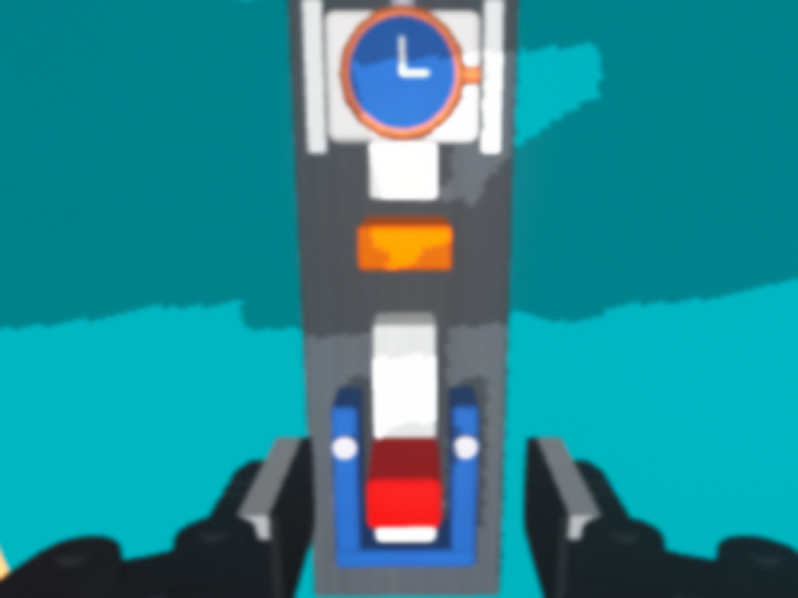

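Emit:
{"api": "send_rows", "payload": {"series": [[-0.2, 3.2, 3.0, 0, 0, 0, 4.5], [-0.2, 3.2, 4.0, 0, 0, 0, 4.5], [-0.2, 3.2, 4.0, 0, 0, 0, 4.5], [-0.2, 3.2, 4.0, 0, 0, 0, 4.5]]}}

```text
clock: 14.65
tool_pos: [0.5238, -0.0385, 0.1098]
ee_rot: [-0.0, 0.993, -0.121, -0.0]
ft_force: [0.3, -0.0, 1.0]
finger_gap: 0.045
```

Run:
```python
from h import *
go([.5241,-.045,.062],-.242)
```

```text
shift cm [0.19 0.62 4.78] turn [-0.     0.001 -0.   ] | tool x yaw -0.242 pos [ 0.5238 -0.0385  0.1098] F [ 0.3 -0.   1. ] gap 0.045 t 14.65 q [-0.15  0.38  1.79  0.    0.97  0.09]
```

Emit:
{"api": "send_rows", "payload": {"series": [[0.2, 0.6, 1, 0, 0, 0, 4.5], [0.2, 0.6, 2.5, 0, 0, 0, 4.5], [0.2, 0.6, 4, 0, 0, 0, 4.5], [0.2, 0.6, 4.7, 0, 0, 0, 4.5], [0.2, 0.6, 4.7, 0, 0, 0, 4.5]]}}

```text
clock: 15.15
tool_pos: [0.5237, -0.045, 0.0619]
ee_rot: [-0.0, 0.993, -0.12, -0.001]
ft_force: [0.6, 0.7, -0.3]
finger_gap: 0.045
```

Run:
```python
from h import *
go([.5241,-.045,.062],-.242)
```

```text
shift cm [ 0.04 -0.01 -0.01] turn [0.    0.002 0.001] | tool x yaw -0.241 pos [ 0.5237 -0.045   0.0619] F [ 0.6  0.7 -0.3] gap 0.045 t 15.15 q [-0.17  0.45  1.83  0.    0.86  0.08]
```

Emit:
{"api": "send_rows", "payload": {"series": [[0, 0, 0, 0, 0, 0, 3], [0, 0, 0, 0, 0, 0, 2], [0, 0, 0, 0, 0, 0, 2], [0, 0, 0, 0, 0, 0, 2], [0, 0, 0, 0, 0, 0, 2]], "grip_force": 25}}

```text
clock: 15.65
tool_pos: [0.5238, -0.0451, 0.0634]
ee_rot: [-0.0, 0.993, -0.121, -0.0]
ft_force: [-4.0, 2.3, 6.2]
finger_gap: 0.0233
```

Run:
```python
from h import *
go([.5241,-.045,.062],-.242)
d=snapshot("wrist"); save(d,"w14.png",(100,20,400,245),2.66);np.save("w14.npy",d,allow_pickle=True)
```

```text
shift cm [ 0.02 -0.02  0.14] turn [-0.  0. -0.] | tool x yaw -0.242 pos [ 0.5238 -0.0451  0.0634] F [-4.   2.3  6.2] gap 0.0233 t 15.65 q [-0.17  0.45  1.83  0.    0.86  0.08]
```

View pics/w14.png

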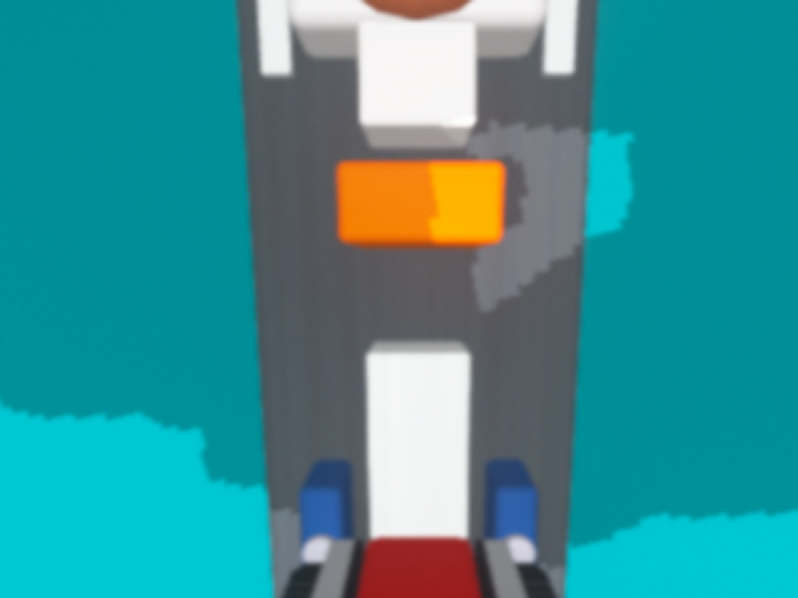

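Emit:
{"api": "send_rows", "payload": {"series": [[0, -0.4, 0, 0, 0, 0, 2], [0, -0.8, 0, 0, 0, 0, 2], [0, -1.2, 0, 0, 0, 0, 2], [0, -1.6, 0, 0, 0, 0, 2], [0, -2.0, 0, 0, 0, 0, 2]]}}

```text
clock: 16.2
tool_pos: [0.5284, -0.0266, 0.0634]
ee_rot: [0.001, 0.993, -0.12, -0.0]
ft_force: [-4.8, -2.7, 6.4]
finger_gap: 0.0234
```

```bash
cat >> h.py <<'E'
def along():
    s=read_state();a=-.242;ay=np.array([-np.sin(a),np.cos(a)]);ax=np.array([np.cos(a),np.sin(a)])
    q=s["tool_pos"][:2]-np.array([.5238,-.0451]); print("t",round(s["clock"],2),"travel mm",(q@ay*1000).round(2),"lat",(q@ax*1000).round(2),"z",s["tool_pos"][2].round(4),"Fy",(s["ft_force"][:2]@ay).round(2),"Fx",(s["ft_force"][:2]@ax).round(2),"Fz",s["ft_force"][2].round(2),"gap",round(s["finger_gap"],4))
E
python3 -c "
from h import *
along();along()"
```

```text
t 16.2 travel mm 19.04 lat 0.02 z 0.0634 Fy -3.76 Fx -3.98 Fz 6.43 gap 0.0234
t 16.2 travel mm 19.04 lat 0.02 z 0.0634 Fy -3.76 Fx -3.98 Fz 6.43 gap 0.0234
```

Emit:
{"api": "send_rows", "payload": {"series": [[0, -0.3, 0, 0, 0, 0, 2], [0, -0.5, 0, 0, 0, 0, 2], [0, -0.7, 0, 0, 0, 0, 2], [0, -0.8, 0, 0, 0, 0, 2]]}}

```text
clock: 16.6
tool_pos: [0.5302, -0.0189, 0.0634]
ee_rot: [0.001, 0.993, -0.12, -0.0]
ft_force: [-4.4, -3.0, 6.6]
finger_gap: 0.0236
```

Run:
```python
from h import *
along()
d=snapshot("wrist"); save(d,"w15.png",(100,60,400,285),2.66);np.save("w15.npy",d,allow_pickle=True)
along()
```

```text
t 16.6 travel mm 26.95 lat -0.02 z 0.0634 Fy -3.96 Fx -3.52 Fz 6.57 gap 0.0236
t 16.65 travel mm 27.07 lat 0.0 z 0.0634 Fy -3.31 Fx -3.85 Fz 5.94 gap 0.0234
```

View pics/w15.png

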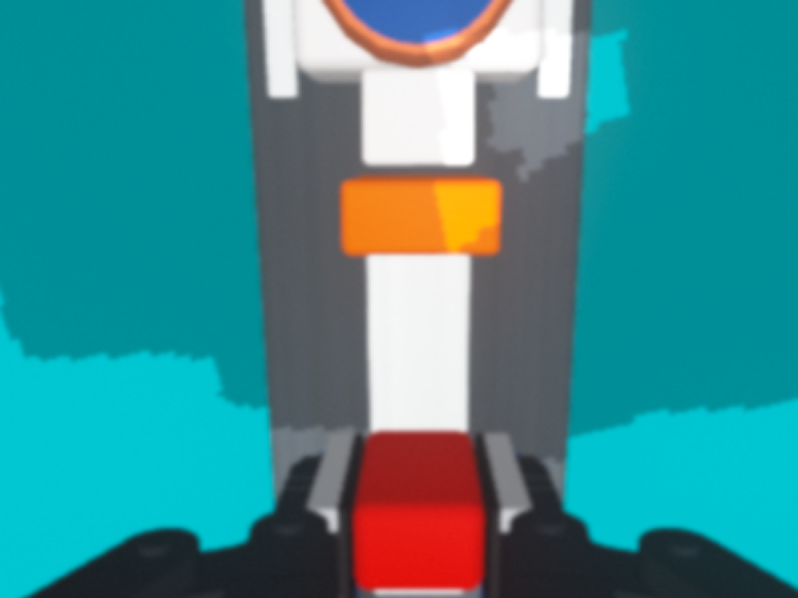

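Emit:
{"api": "send_rows", "payload": {"series": [[0, -0.1, 0, 0, 0, 0, 2], [0, -0.2, 0, 0, 0, 0, 2], [0, -0.2, 0, 0, 0, 0, 2]]}}

```text
clock: 16.95
tool_pos: [0.5307, -0.017, 0.0634]
ee_rot: [0.001, 0.993, -0.12, -0.0]
ft_force: [-3.7, -2.6, 5.7]
finger_gap: 0.0237
```

```bash
python3 -c "
from h import *
along()
d=snapshot('wrist'); save(d,'w16.png',(100,60,400,285),2.66);along()"
```

```text
t 16.95 travel mm 28.92 lat -0.05 z 0.0634 Fy -3.41 Fx -2.99 Fz 5.67 gap 0.0237
t 17.0 travel mm 28.93 lat -0.04 z 0.0634 Fy -3.91 Fx -3.74 Fz 6.55 gap 0.0234
```

View pics/w16.png

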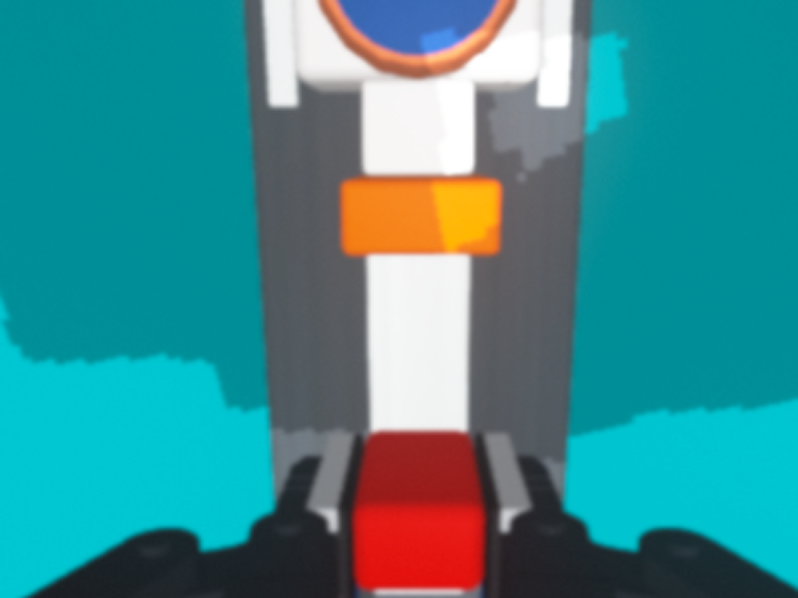

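Almost touching; no force rise yet. Step 1 mm at a time.

Emit:
{"api": "send_rows", "payload": {"series": [[0, -0.1, 0, 0, 0, 0, 2], [0, -0.1, 0, 0, 0, 0, 2]]}}

```text
clock: 17.2
tool_pos: [0.5309, -0.0161, 0.0634]
ee_rot: [0.001, 0.993, -0.12, -0.0]
ft_force: [-4.4, -2.7, 6.9]
finger_gap: 0.0235
```

```bash
python3 -c "
from h import *
along()"
```

```text
t 17.2 travel mm 29.84 lat -0.02 z 0.0634 Fy -3.71 Fx -3.65 Fz 6.92 gap 0.0235
```

Emit:
{"api": "send_rows", "payload": {"series": [[0, -0.1, 0, 0, 0, 0, 2], [0, -0.1, 0, 0, 0, 0, 2]]}}

```text
clock: 17.4
tool_pos: [0.5311, -0.0153, 0.0634]
ee_rot: [0.001, 0.993, -0.12, -0.0]
ft_force: [-3.9, -2.6, 6.4]
finger_gap: 0.0238
```

```bash
python3 -c "
from h import *
along()"
```

```text
t 17.4 travel mm 30.7 lat -0.03 z 0.0634 Fy -3.47 Fx -3.11 Fz 6.41 gap 0.0238
```

Emit:
{"api": "send_rows", "payload": {"series": [[0, -0.1, 0, 0, 0, 0, 2], [0, -0.1, 0, 0, 0, 0, 2]]}}

```text
clock: 17.6
tool_pos: [0.5313, -0.0145, 0.0634]
ee_rot: [0.001, 0.993, -0.12, -0.0]
ft_force: [-5.0, -4.1, 6.5]
finger_gap: 0.0235
```

```bash
python3 -c "
from h import *
along()
d=snapshot('wrist'); save(d,'w17.png',(100,60,400,285),2.66);np.save('w17.npy',d,allow_pickle=True);along()"
```

```text
t 17.6 travel mm 31.51 lat -0.06 z 0.0634 Fy -5.16 Fx -3.87 Fz 6.52 gap 0.0235
t 17.65 travel mm 31.52 lat -0.05 z 0.0634 Fy -6.01 Fx -3.34 Fz 7.49 gap 0.0233
```

View pics/w17.png

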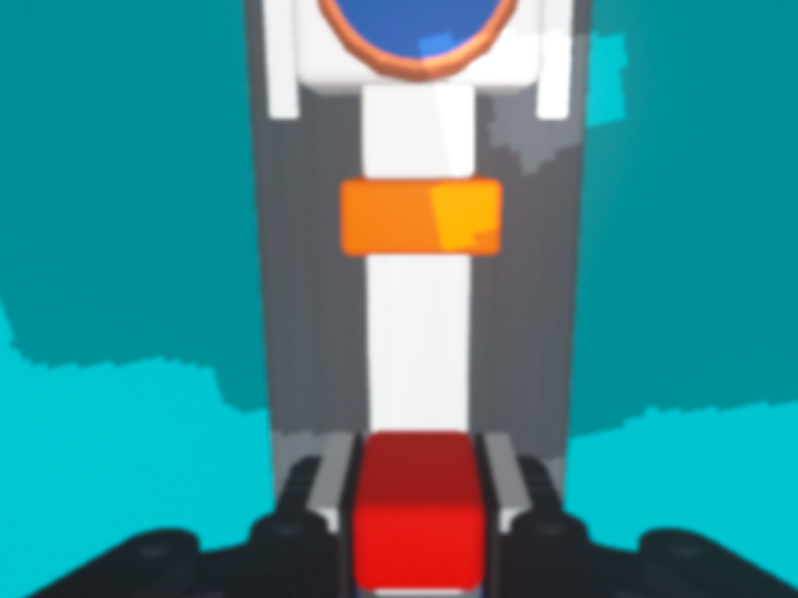

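Emit:
{"api": "send_rows", "payload": {"series": [[0, -0.1, 0, 0, 0, 0, 2], [0, -0.1, 0, 0, 0, 0, 2], [0, -0.2, 0, 0, 0, 0, 2], [0, -0.2, 0, 0, 0, 0, 2]]}}

```text
clock: 18.05
tool_pos: [0.5317, -0.0129, 0.0634]
ee_rot: [0.001, 0.993, -0.12, -0.0]
ft_force: [-4.6, -5.1, 6.5]
finger_gap: 0.0235
```

```bash
python3 -c "
from h import *
along()
d=snapshot('wrist'); save(d,'w18.png',(100,60,400,285),2.66);np.save('w18.npy',d,allow_pickle=True);along()"
```

```text
t 18.05 travel mm 33.16 lat -0.05 z 0.0634 Fy -6.09 Fx -3.27 Fz 6.48 gap 0.0235
t 18.1 travel mm 33.13 lat -0.05 z 0.0634 Fy -5.94 Fx -3.7 Fz 6.99 gap 0.0236
```

View pics/w18.png

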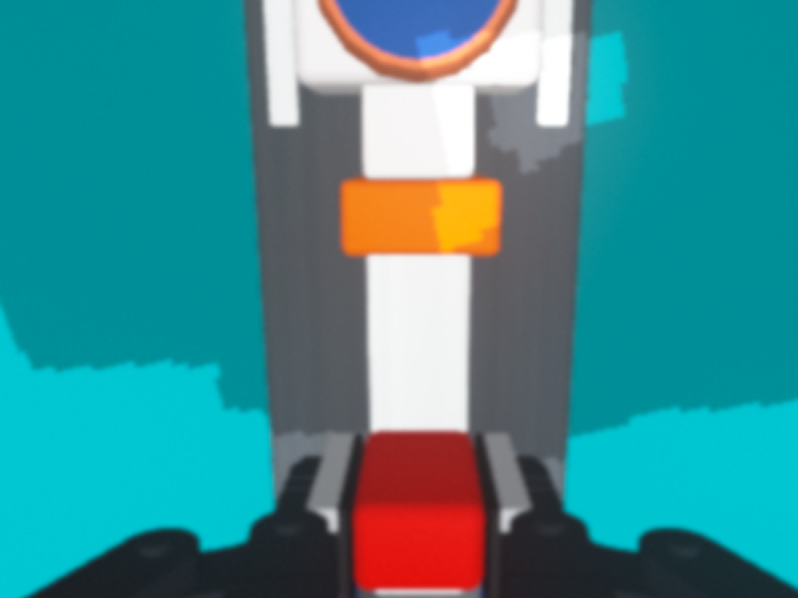

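Emit:
{"api": "send_rows", "payload": {"series": [[0, -0.1, 0, 0, 0, 0, 2], [0, -0.2, 0, 0, 0, 0, 2], [0, -0.2, 0, 0, 0, 0, 2], [0, -0.2, 0, 0, 0, 0, 2]]}}

```text
clock: 18.5
tool_pos: [0.5321, -0.0113, 0.0634]
ee_rot: [0.002, 0.993, -0.12, -0.0]
ft_force: [-5.8, -6.6, 6.7]
finger_gap: 0.0237
```

Run:
```python
from h import *
along()
d=snapshot('wrist'); save(d,'w19.png',(100,60,400,285),2.66);np.save('w19.npy',d,allow_pickle=True);along()
e=snapshot('side');save(e,'s19.png',(170,80,340,270),3)
# cradle displacement: nose end vs rail end in world (rows of crop)
for n,rail,nose in(("w15",97,165),("w16",106,175),("w17",118,179),("w18",126,179)):
    pass
for n in("w14","w15","w17","w18","w19"):
    D=np.load(n+'.npy',allow_pickle=True).item(); g=cv2.cvtColor(D["frame"],cv2.COLOR_RGB2GRAY).astype(float)
    c=g[:,202:210].mean(1); k=np.argmin(np.diff(c[40:130]))+40
    s=D["frame"][:,245:268].astype(float).mean(1); b=s[:,2]-0.0
    j=np.argmin(np.diff(b[60:150]))+60
    P=onz(D,[(206,k+.5),(256,j+.5)],.043); a=-.242; ay=np.array([-np.sin(a),np.cos(a)])
    print(n,k,j,((P[1]-P[0])[:2]@ay*1000).round(2), (P[1][:2]@ay*1000).round(2))
```

```text
t 18.5 travel mm 34.79 lat -0.06 z 0.0634 Fy -7.77 Fx -4.06 Fz 6.71 gap 0.0237
t 18.55 travel mm 34.78 lat -0.04 z 0.0634 Fy -7.44 Fx -1.96 Fz 7.18 gap 0.0233
w14 47 66 -8.77 174.67
w15 96 121 -12.66 174.43
w17 104 126 -11.28 176.38
w18 106 126 -10.26 178.0
w19 109 126 -8.74 179.64
```

View pics/w19.png

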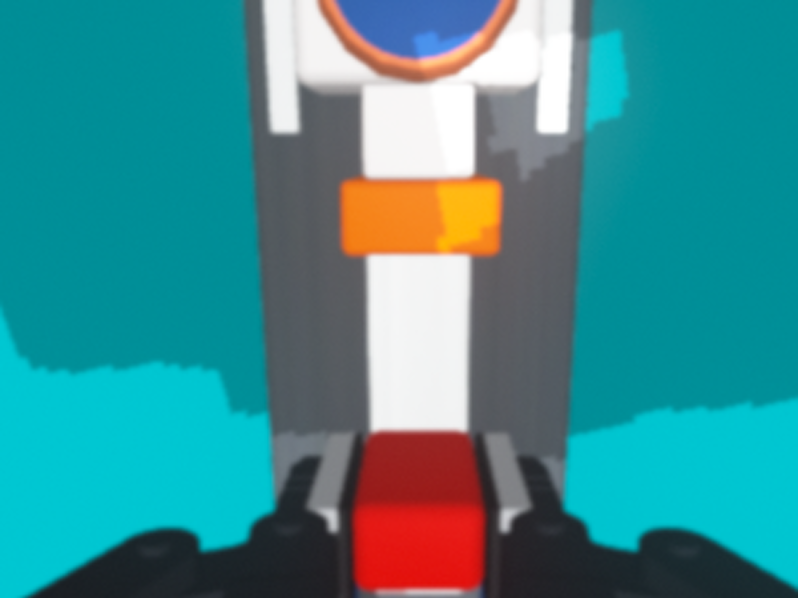

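View pics/s19.png

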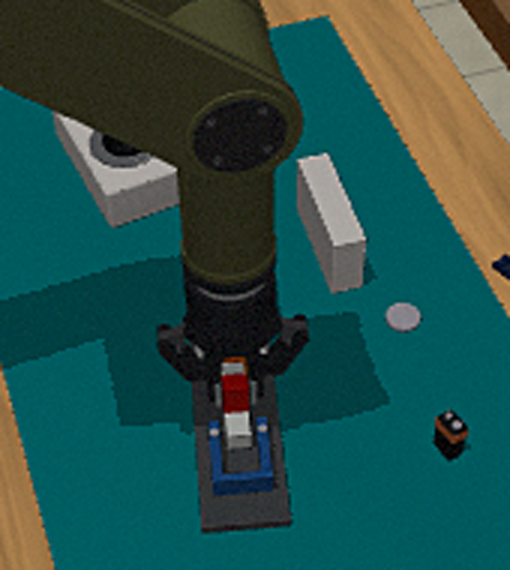

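```bash
python3 -c "
from h import *
print(job_done());along()"
```

```text
the job is handed in; nothing more can be done
None
the job is handed in; nothing more can be done
```

The job is handed in at about 18.6 s of the 67 s allowed. The hand is still gripping the red handle and holding the cradle in by about 5 mm.

- **Dial:** I turned it about 1.04 rad anticlockwise. In the close crop after release, the yellow pointer ended on the green mark to within about a pixel.
- **Spacers:** I measured the open gap at 42.4 mm. One spacer reaches (14 + 36 = 50 mm, against the 47.4 mm needed), so I stood the middle orange one in the gap. It was square to the line (yaw −0.242 against the axis −0.242) and within about 0.5 mm of the centre line.
- **Press:** Touch-down came at about 29.7 mm of hand travel, and I stopped at 34.8 mm. Force along the slide rose from about 3.7 N to 7.6 N, which is about 4.9 mm of cradle spring. The wrist camera put the nose's shift at about 5.1 mm.

**Disagreement:** touch-down came about 1.3 mm later than the measured gap predicted. That could be slip in the handle grip or calibration error. The force and camera checks of the cradle's shift do not depend on the gap figure, and they agree.

I did not touch the battery, case back, clock or coloured look-alikes. A steady side force of about 4 N and vertical force of about 7 N remained on the handle, well under 40 N.

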